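# Refit the oil filter and its cover on an engine's inclined mount

### The arm

A 7-joint arm with a two-finger parallel gripper is mounted at the origin on a cart in front of the work surface, level with it; the furniture and walls round the work are solid. World frame = base frame: x ahead of the robot, y to its left, z up, the work surface at z = 0. Lengths are in m, angles in rad, forces in N, time in s.
With the tool pointing down it reaches from about 0.4 to 0.85 m from the base axis. Payload 10.4 kg.
Tool frame: the origin (TCP) lies between the finger pads; the fingertips stand 11 mm ahead of it and the grasp point (between the pads) lies 8 mm behind it; x points along the fingers, y is the direction in which the jaws open and shut, and the axes are right-handed (so a half turn about x gives the same grasp; the last joint's range is limited). The gripper opens to 87 mm and grips with 3 to 60 N. Pads are 19 mm wide; open, the fingers measure 117 mm over their backs; the gripper's body (75 mm by 190 mm) begins 51 mm behind the grasp point.
Start: joints at [-1.23, 0.332, -0.065, 1.46, 0.022, 1.35, -0.088], TCP at [0.222, 0.584, 0.234] pointing down, gripper open.
Joint ranges: [-2.6, 2.6], [-0.5, 2.12], [-1.47, 1.34], [0.16, 2.42], [-1.27, 4.41], [0.06, 2.06], [-2.6, 2.6]. Speed limits (rad/s): [2.22, 2.22, 2.79, 2.79, 3.14, 3.14, 3.14].

### API

Orientations are given as a unit quaternion [x, y, z, w].
In Python, from bench import r, cams, ticket gives the robot as it stands. The module is installed in compiled form; this text tells all that it offers.
- The arm moves only by the tool drive_tool, never from a script. Its argument "moves" is text: rows parted by semicolons, each of 5 numbers parted by spaces: the shift along the world's x, y, z in m, then the turn about the world's z in degrees, then the closure, from 0 (fully open) to 1 (shut). In form: x y z twist grip; .... A call has 1 to 20 rows; each row shifts and turns the commanded pose from where the row before left it; what a row does not reach is not made up. A row lasts 1/8 s, in which the tool goes at most 62.5 mm and 10.7 degrees, less where a joint would pass 70% of its speed; a pose out of reach is approached as far as the arm can. A call is refused whole if a number of a shift passes 0.0625 or a number of a turn 10.7, either way. A call with a gripper value outside its range is refused whole. The fingers move at their own pace and stop on an object; "newtons" is the grip in N (left out, the last holds). Time passes only in rows, so rows that do not move let the fingers close. It gives the time, the measured TCP pose, the force and the opening at its end, in the units of the state.
- r.read_state(): the state, without advancing time (a new reading comes with each control period).
- cams.camera(name): name is "side" or "top" or "wrist"; returns a dict with "color" (400x640x3 uint8, red, green, blue), "fx", "fy", "cx", "cy" (pixels), "extrinsics" (4x4, takes a point from camera to world coordinates). Camera axes: x right, y down, z forward; pixel columns grow to the right and rows downward; lengths in m; the calibration is good to about 2 mm. A picture is of the moment at which its call begins. There is no depth.
- ticket.close_job(): hands the job in, once; it reports no verdict.
The state is a dict: "time": time; "joint_positions": joint angles; "joint_vel": joint speeds; "joint_torque": joint torques, N m; "ee_pos": TCP position; "eef_rot": TCP orientation; "ft_force": force on the tool from outside, world axes, zero at the start; "torque": the same for the moment, N m; "width": finger opening in m.
Only numpy, scipy, OpenCV 4.12 (cv2) and the standard library are available. Lean on these libraries where they do the work, as an engineer would, in place of code of your own. Each camera call takes 0.05 s, during which the arm holds its last target.

### The job

Put the small engine's oil filter back together: seat the round filter element, open end down, over the short spigot on the engine's inclined filter mount, then lower the two-eared cover over the element and onto the two locating pins until its flange lies flush on the mount. The ears are at unequal distances, so the cover goes on one way round only. Do not force it, and do not shift or knock over the jars and the tape measure standing beside the parts.

Things in the scene. Friction and masses are not known exactly. Their poses are not given: they have to be found in the camera images.
- mount: inclined oil-filter mount, fixed on the small grey engine: machined face with two ears, the outline of the cover's flange, tilted 25 degrees, looking up and back towards the robot. Origin: on the face, at the foot of a round spigot (20.6 mm thick, 26 mm high, top 6 mm tapered). z: out of the face, the way in being -z; y: level, along the line of the two pins; x: up the slope, where the finned barrel stays about level with the face's plane.
- pin_thick (a point): foot of the mount's thicker locating pin, on the face at y = +56 mm from the spigot: 12 mm in diameter, stands 22 mm out of the face along the mount's z, top 8 mm tapered; fixed; axes as the mount
- pin_thin (a point): foot of the mount's thinner locating pin, on the face at y = -42 mm from the spigot: 8 mm in diameter, stands 22 mm out of the face along the mount's z, top 8 mm tapered; fixed; axes as the mount
- element_mid (a point): centre of the loose filter element: a cylinder with pleated paper wall and steel end caps, 44 mm across the caps (rigid body 42 mm), 60 mm high; upper end closed, in the lower end a round bore 24 mm wide, 32 mm deep. z: along its axis to the closed end. Stands on the table closed end up; grip it round its upper 28 mm.
- element_foot (a point): centre of the element's open lower end, on its axis, 30 mm below its centre; same axes. Belongs on the mount's origin, z along the mount's z.
- cover_boss (a point): centre of the ribbed round grip boss (40 mm wide, 30 mm high, solid) on top of the loose filter cover, cast grey metal, 98 mm high, standing flange down, turned any way. Below the boss a hollow bell (58 mm outside, 51 mm inside, 63 mm deep, open below), at its foot the flange, 8 mm thick, 68 mm across, with two ears. z: up its axis; y: towards the longer ear.
- cover_base (a point): centre of the underside of the cover's flange, on its axis, 83 mm below the centre of the boss; same axes. Belongs on the mount's origin, z along the mount's z and y along the mount's y. Ear holes: 14 mm wide at y = +56 mm (for the 12 mm pin; this ear ends at 73 mm), 10 mm wide at y = -42 mm (for the 8 mm pin; ends at 56 mm).
- cover: the cover as a whole, about 0.3 kg; origin and axes as point cover_base
- element: the filter element as a whole, about 0.12 kg; origin and axes as point element_foot
- jar_nails: bystander, loose: small jar, 50 mm across, 76 mm high; origin at the centre of its underside. Stands close beside the filter element, with too little room between them for a finger.
- jar_screws: bystander, loose: larger jar with a green lid, 57 mm across, 91 mm high; origin at the centre of its underside. Stands on another side of the filter element.
- tape_measure: bystander, loose: tape measure standing on its base, 36 x 77 x 62 mm (its y is the long side); origin at the centre of its underside. Stands close beside the cover.
There are look-alikes about, which are no part of the job. What is meant by the cover is not turquoise or yellow, and is the smaller of those in its own colour.

How it is judged:
On the way:
1. the filter element is seated on the spigot, its open end down on the face, before the cover goes on (distance between element_foot and mount below 0.005 m and angle between the z axis of element_mid and the z axis of mount, either way round below 0.06 rad and distance between cover_base and mount above 0.05 m), for 0.2 s.
At the end, for the whole second after the job is handed in: The element stands on the spigot inside the cover (foot centre within 5 mm of the mount's origin, axis within 0.06 rad of the mount's z), the cover is down on both pins with its flange flush (flange centre within 4 mm of the mount's origin, axis within 0.03 rad), both at rest and released (distance between element_foot and mount below 0.005 m and angle between the z axis of element_mid and the z axis of mount, either way round below 0.06 rad and distance between cover_base and mount below 0.004 m and angle between the z axis of cover_boss and the z axis of mount, either way round below 0.03 rad and linear speed of each of cover, element below 0.01 m/s); the robot touches nothing.
It fails at once if a jar or the tape measure is shifted by more than 25 mm or tipped over by more than 0.4 rad (distance of any of jar_nails, jar_screws, tape_measure from where it was at the start of the episode above 0.025 m or angle between any of jar_nails, jar_screws, tape_measure's own z axis and vertical above 0.4 rad).
It fails at once if the cover or the element is forced or dropped onto the mount (more than 60 N) (contact force between any of cover, element and mount above 60 N).
It also fails if it takes over 67 s, if anything falls off the work surface, if the arm or the gripper's body presses on something with over 40 N, if the wrist force passes 120 N, or if a joint passes its speed limit or range.

## Working session

There is one attempt and no reset: what is moved stays moved. The work goes in short steps, Python scripts to look and compute and a tool call to move; the robot and the scene stay as the last step left them, time stands still between calls to the robot, and variables do not carry over. Pictures are saved under pics/ and viewed, and the job is handed in when it is done.

Besides the shell and the picture viewer there is one more tool, called as name(argument=value, ...), one argument or row to a line, values as JSON. drive_tool: Moves the arm, as the interface text tells. Its arguments: {"type":"object","properties":{"moves":{"type":"string"},"newtons":{"type":"number"}},"required":["moves"]}

```bash
mkdir -p pics
cat > h.py <<'E'
import numpy as np, cv2
from bench import r, cams, ticket
def grab(n,tag):
    c=cams.camera(n); cv2.imwrite(f'pics/{tag}.png',c['color'][:,:,::-1]); 
    np.savez(f'pics/{tag}.npz',**c); return c
def load(tag): return dict(np.load(f'pics/{tag}.npz'))
def ray(c,u,v):
    E=c['extrinsics']; d=E[:3,:3]@np.array([(u-c['cx'])/c['fx'],(v-c['cy'])/c['fy'],1.]); return E[:3,3],d/np.linalg.norm(d)
def plane(c,u,v,z):
    o,d=ray(c,u,v); return o+d*(z-o[2])/d[2]
def tri(rays):
    A=np.zeros((3,3));b=np.zeros(3)
    for o,d in rays:
        P=np.eye(3)-np.outer(d,d);A+=P;b+=P@o
    x=np.linalg.solve(A,b); return x,[np.linalg.norm((np.eye(3)-np.outer(d,d))@(x-o)) for o,d in rays]
def proj(c,p):
    E=c['extrinsics']; q=E[:3,:3].T@(np.asarray(p,float)-E[:3,3]); return np.array([c['fx']*q[0]/q[2]+c['cx'],c['fy']*q[1]/q[2]+c['cy']])
E
python3 - <<'E'
from h import *
np.set_printoptions(precision=4,suppress=True)
for n in ['side','top','wrist']:
    c=grab(n,n+'0'); print(n,c['fx'],c['fy'],c['cx'],c['cy']);print(c['extrinsics'])
print(r.read_state())
E
```

```text
side 465.917848777797 465.917848777797 315.74394514997823 203.51836853750729
[[-0.9884 -0.0785  0.1303  0.3088]
 [-0.1521  0.4998 -0.8527  1.1643]
 [ 0.0019 -0.8626 -0.5059  0.8079]
 [ 0.      0.      0.      1.    ]]
top 401.43306340804105 401.43306340804105 325.79309338124443 196.73427694759548
[[-0.2464 -0.9374  0.2462  0.1442]
 [-0.9692  0.2377 -0.0648  0.0362]
 [ 0.0022 -0.2546 -0.967   1.44  ]
 [ 0.      0.      0.      1.    ]]
wrist 353.62768148838796 353.62768148838796 319.90998894117973 201.18568513216837
[[ 0.3566  0.8937  0.2723  0.1475]
 [ 0.9342 -0.3409 -0.1047  0.6122]
 [-0.0007  0.2918 -0.9565  0.384 ]
 [ 0.      0.      0.      1.    ]]
{'time': 0.15, 'joint_positions': array([-1.2296,  0.3327, -0.0647,  1.4607,  0.0216,  1.3499, -0.0885]), 'joint_vel': array([-0.0006, -0.0017,  0.0014, -0.0036, -0.0022,  0.0013,  0.0001]), 'joint_torque': array([  0.0011, -62.3629,   0.0249, -39.0145,  -0.0613,   0.0372,
         0.0001]), 'ee_pos': array([0.2223, 0.5839, 0.233 ]), 'eef_rot': array([ 0.1275,  0.6955, -0.1283,  0.6954]), 'ft_force': array([ 0.5606, -0.4275,  0.374 ]), 'torque': array([-0.0278, -0.062 , -0.0219]), 'width': 0.08727670398870892}
```

View pics/side0.png

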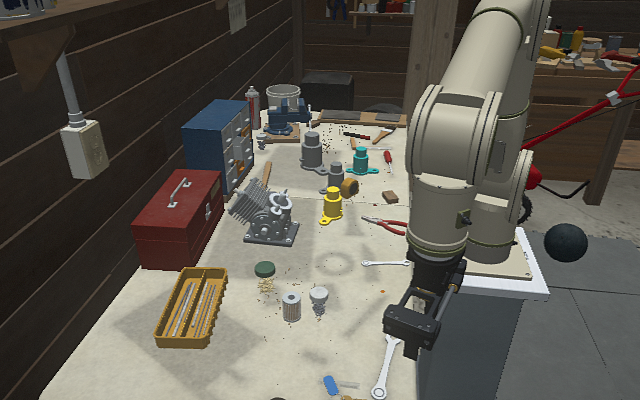

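View pics/top0.png

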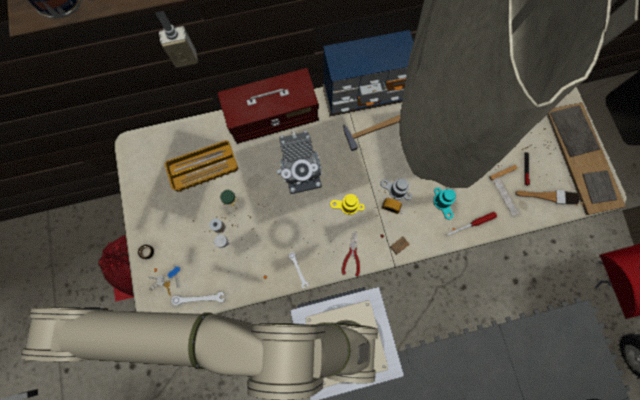

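View pics/wrist0.png

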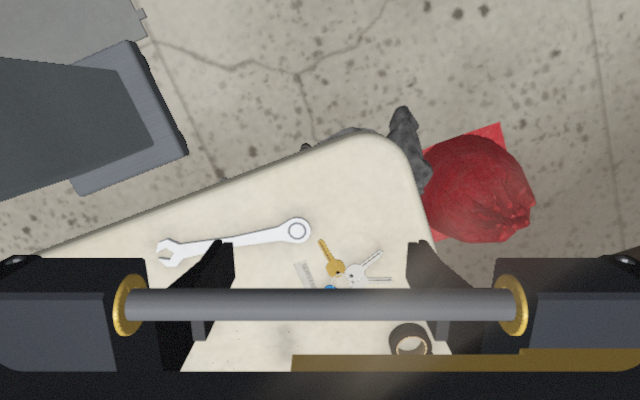

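Run:
```python
from h import *
s=cv2.imread('pics/side0.png');t=cv2.imread('pics/top0.png')
def z(i,x0,y0,x1,y1,f,n): cv2.imwrite(f'pics/{n}.png',cv2.resize(i[y0:y1,x0:x1],None,fx=f,fy=f,interpolation=cv2.INTER_CUBIC))
z(s,220,110,420,250,4,'zs1'); z(s,220,170,380,340,4.5 if 0 else 3.5,'zs2'); z(t,190,120,470,290,2.8,'zt1')
```

```text
(no output)
```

View pics/zs1.png

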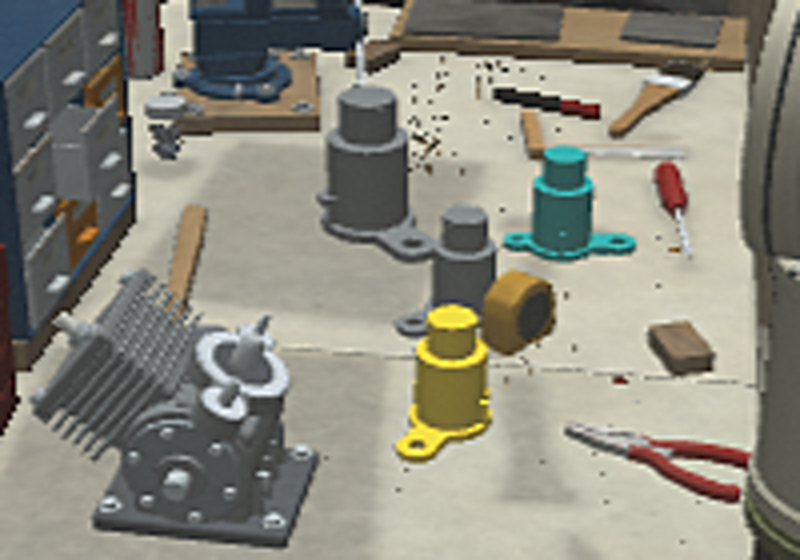

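View pics/zs2.png

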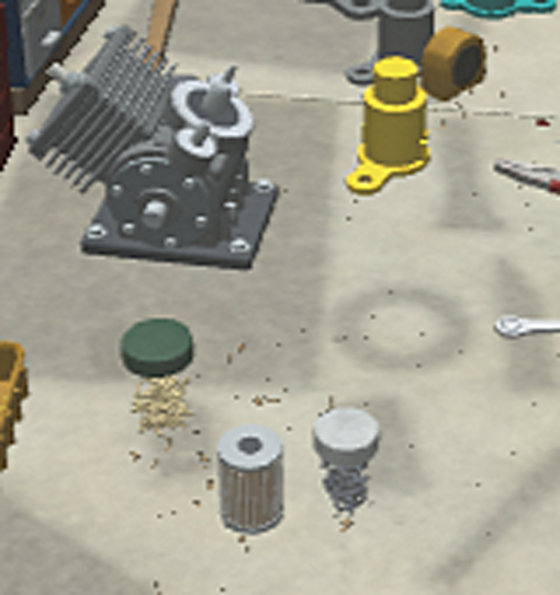

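View pics/zt1.png

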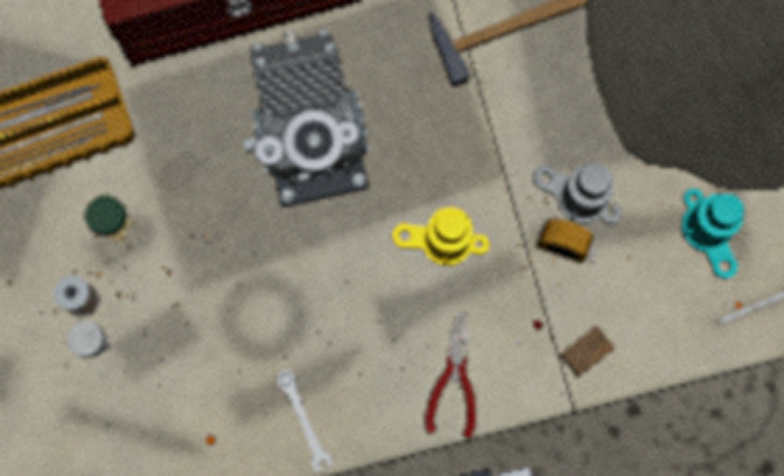

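Run:
```python
from h import *
from scipy.spatial.transform import Rotation as R
np.set_printoptions(precision=4,suppress=True)
s=load('side0');t=load('top0')
S=lambda x,y,f,x0,y0:(x/f+x0,y/f+y0)
zs1=lambda x,y:S(x,y,4,220,110); zs2=lambda x,y:S(x,y,3.5,220,170); zt=lambda x,y:S(x,y,2.8,190,120)
print(R.from_quat(r.read_state()['eef_rot']).as_matrix())
def both(n,a,b):
    print(n,*tri([ray(s,*a),ray(t,*b)]))
both('elem top',zs2(250,443),zt(73,292))
print('elem by plane',plane(s,*zs2(250,443),.06),plane(t,*zt(73,292),.06))
both('nails',zs2(346,423),zt(86,335)); print(plane(s,*zs2(346,423),.076))
both('screws',zs2(157,335),zt(105,210)); print(plane(s,*zs2(157,335),.091))
both('cover boss top',zs1(465,214),zt(595,180)); print(plane(s,*zs1(465,214),.098))
print('ears',plane(t,*zt(545,178),.008),plane(t,*zt(613,213),.008),plane(s,*zs1(410,325),.008))
both('tape',zs1(520,275),zt(567,228))
both('bigcover',zs1(368,95),(0,0))
both('spigot tip',zs1(245,345),zt(314,138))
both('pin thick',zs1(226,385),zt(269,148))
both('pin thin',zs1(264,318),zt(347,130))
both('yellow',zs1(452,315),zt(450,220))
for z in(.1,.15): print('big',plane(s,*zs1(368,95),z))
```

```text
[[-0.0003  0.3558  0.9346]
 [-0.001   0.9346 -0.3558]
 [-1.     -0.001   0.0001]]
elem top [0.4934 0.3399 0.0574] [np.float64(0.0006547824902900701), np.float64(0.0006547824902901808)]
elem by plane [0.492 0.343 0.06 ] [0.4934 0.3394 0.06  ]
nails [0.4306 0.3301 0.0756] [np.float64(0.002279114265479291), np.float64(0.0022791142654792532)]
[0.4283 0.3312 0.076 ]
screws [0.5748 0.2754 0.0908] [np.float64(0.002911554535930787), np.float64(0.002911554535930551)]
[0.5716 0.2766 0.091 ]
cover boss top [ 0.4637 -0.3247  0.0955] [np.float64(0.0005606986133310155), np.float64(0.000560698613330937)]
[ 0.4626 -0.3192  0.098 ]
ears [ 0.5041 -0.2845  0.008 ] [ 0.4358 -0.3579  0.008 ] [ 0.5042 -0.2726  0.008 ]
tape [ 0.4145 -0.2801  0.063 ] [np.float64(0.005583447999562823), np.float64(0.005583447999562947)]
bigcover [0.5865 0.4847 0.7062] [np.float64(0.2388058346198913), np.float64(0.2388058346198912)]
spigot tip [0.5896 0.0033 0.1347] [np.float64(0.0010054274301006035), np.float64(0.0010054274301009175)]
pin thick [0.5911 0.0595 0.1334] [np.float64(0.0009966028648397112), np.float64(0.000996602864839979)]
pin thin [ 0.5866 -0.0383  0.136 ] [np.float64(0.003557336757792043), np.float64(0.0035573367577919957)]
yellow [ 0.4551 -0.1354  0.0972] [np.float64(0.00340562209179733), np.float64(0.0034056220917974126)]
big [ 0.5906 -0.5759  0.1   ]
big [ 0.5707 -0.453   0.15  ]
```

drive_tool(
  moves="0.03 -0.02 0 2.6 0;0.034 -0.031 0 2.6 0;0.034 -0.031 0 2.6 0;0.034 -0.031 0 2.6 0;0.034 -0.031 0 2.6 0;0.034 -0.031 0 2.6 0;0.034 -0.031 -0.02 2.6 0;0.034 -0.031 -0.02 2.6 0;0 0 0 0 0",
  newtons=20,
)

```text
time: 1.27
ee_pos: [0.4926, 0.3425, 0.1915]
eef_rot: [0.001, 0.708, -0.004, 0.707]
ft_force: [-0.0, 0.4, -0.1]
width: 0.087
```

Run:
```python
from h import *
np.set_printoptions(precision=4,suppress=True)
c=grab('wrist','w1');print(c['extrinsics'])
for p in [(.493,.341,.06),(.4293,.331,.076),(.573,.276,.091)]: print(proj(c,p))
```

```text
[[ 0.0078  0.9568  0.2905  0.4128]
 [ 1.     -0.0065 -0.0055  0.3434]
 [-0.0033  0.2905 -0.9569  0.3427]
 [ 0.      0.      0.      1.    ]]
[318.9589 194.7438]
[304.4933 117.451 ]
[239.7135 300.2469]
```

View pics/w1.png

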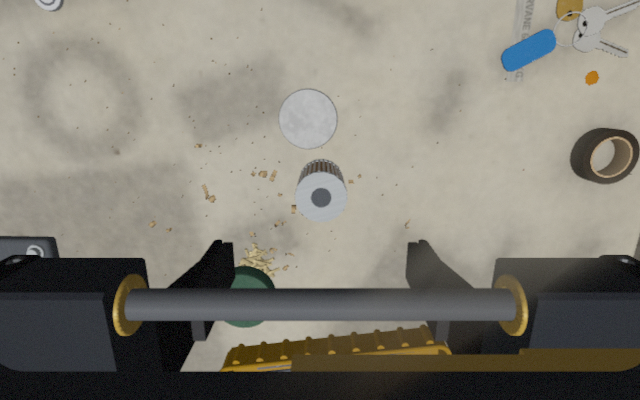

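drive_tool(
  moves="0.001 0 -0.05 0 0;0 0 -0.05 0 0;0 0 -0.03 0 0;0 0 -0.018 0 0;0 0 0 0 0.3;0 0 0 0 0.7;0 0 0 0 1;0 0 0 0 1;0 0 0 0 1",
  newtons=20,
)

```text
time: 2.45
ee_pos: [0.4916, 0.347, 0.0459]
eef_rot: [0.0, 0.707, -0.0, 0.707]
ft_force: [0.1, -1.2, 1.7]
width: 0.0449
```

drive_tool(
  moves="0 0 0 0 1;0 0 0 0 1",
  newtons=20,
)

```text
time: 2.7
ee_pos: [0.4916, 0.3469, 0.0458]
eef_rot: [0.0, 0.707, -0.0, 0.707]
ft_force: [-0.7, -2.4, 4.6]
width: 0.0416
```

Run:
```python
from h import *
np.set_printoptions(precision=4,suppress=True)
c=grab('wrist','w2');c=grab('side','s2');print({k:v for k,v in r.read_state().items()})
i=cv2.imread('pics/s2.png')[220:360,210:390]; cv2.imwrite('pics/s2z.png',cv2.resize(i,None,fx=4,fy=4,interpolation=2))
```

```text
{'time': 2.8, 'joint_positions': array([-0.7518,  0.4489,  0.0758,  1.7227, -0.0396,  0.9713,  0.9087]), 'joint_vel': array([-0.0012, -0.0002,  0.0003, -0.0016,  0.0014, -0.0004,  0.0001]), 'joint_torque': array([ -1.2015, -60.94  ,   1.1283, -32.2915,  -0.5585,  -0.7052,
         0.011 ]), 'ee_pos': array([0.4916, 0.347 , 0.0459]), 'eef_rot': array([ 0.0003,  0.707 , -0.0003,  0.7072]), 'ft_force': array([-0.4809, -2.7701,  5.4357]), 'torque': array([-0.6524,  0.1062, -0.0295]), 'width': 0.04175318726688077}
```

View pics/w2.png

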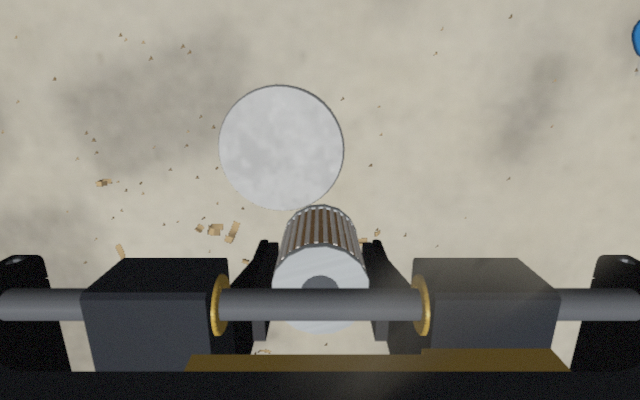

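View pics/s2z.png

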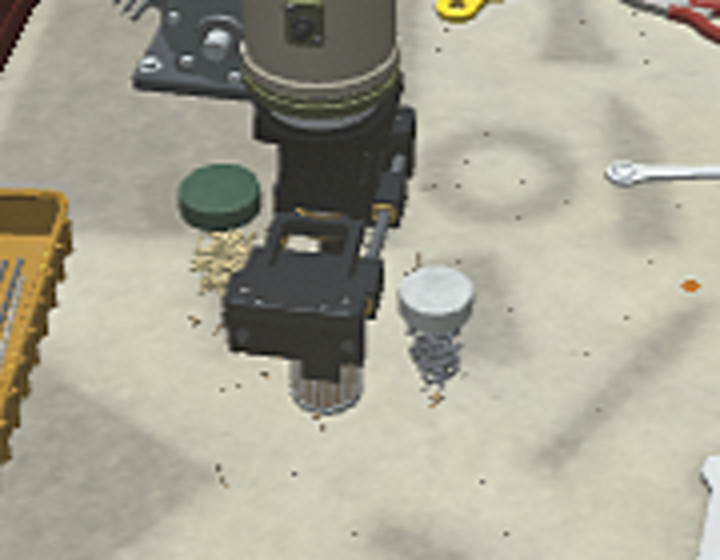

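drive_tool(
  moves="0 0 0.03 0 1;0 0 0.045 0 1;0 0 0.06 0 1;0 0 0.06 0 1;0.02 -0.04 0 0 1;0.02 -0.044 0 0 1;0.02 -0.044 0 0 1;0.02 -0.044 0 0 1;0.02 -0.044 0 0 1;0.02 -0.044 0 0 1;0.02 -0.044 0 0 1;0.02 -0.04 0 0 1;0 0 0 0 1;0 0 0 0 1",
  newtons=25,
)

```text
time: 4.55
ee_pos: [0.6512, 0.004, 0.24]
eef_rot: [0.0, 0.707, 0.0, 0.707]
ft_force: [0.4, -0.1, -1.2]
width: 0.0412
```

Run:
```python
from h import *
np.set_printoptions(precision=4,suppress=True)
c=grab('wrist','w3');c=grab('side','s3');print(r.read_state()['ee_pos'],r.read_state()['width'],r.read_state()['ft_force'])
```

```text
[0.6511 0.0049 0.2403] 0.04141571570040248 [-0.7539  0.3224 -0.0609]
```

View pics/w3.png

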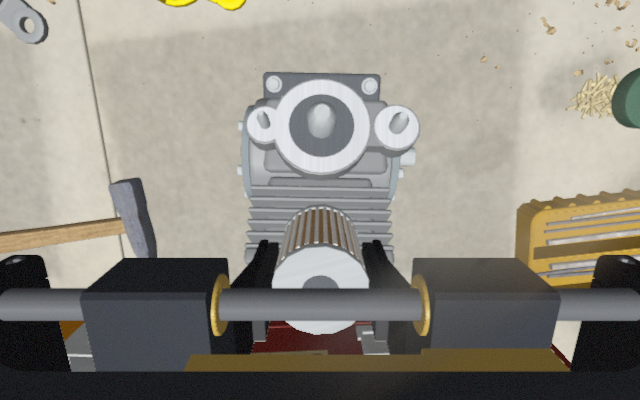

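View pics/s3.png

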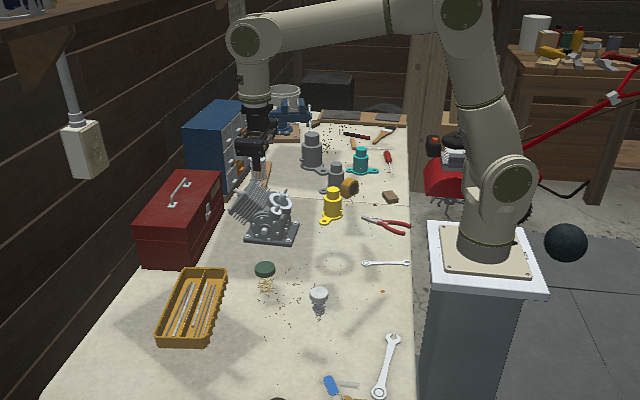

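Run:
```python
import cv2
i=cv2.imread('pics/w3.png')[60:200,230:430]; cv2.imwrite('pics/w3z.png',cv2.resize(i,None,fx=4,fy=4,interpolation=2))
i=cv2.imread('pics/s3.png')[170:250,220:320]; cv2.imwrite('pics/s3z.png',cv2.resize(i,None,fx=7,fy=7,interpolation=2))
```

```text
(no output)
```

View pics/w3z.png

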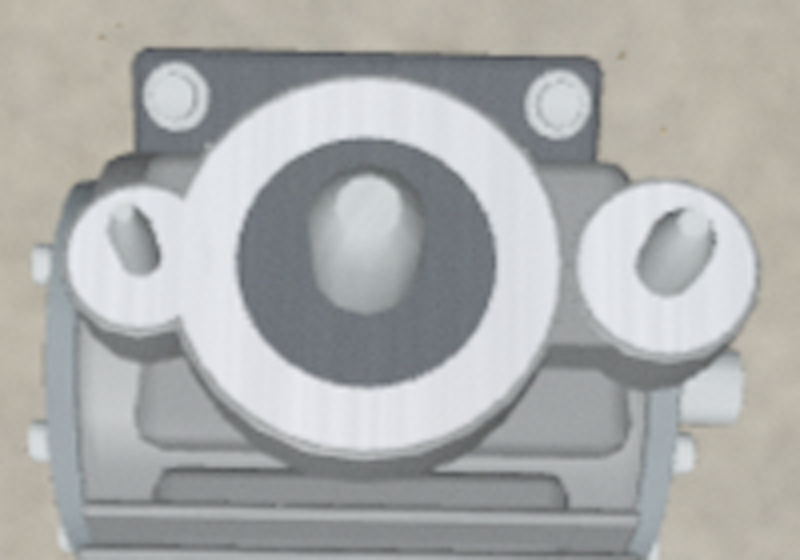

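View pics/s3z.png

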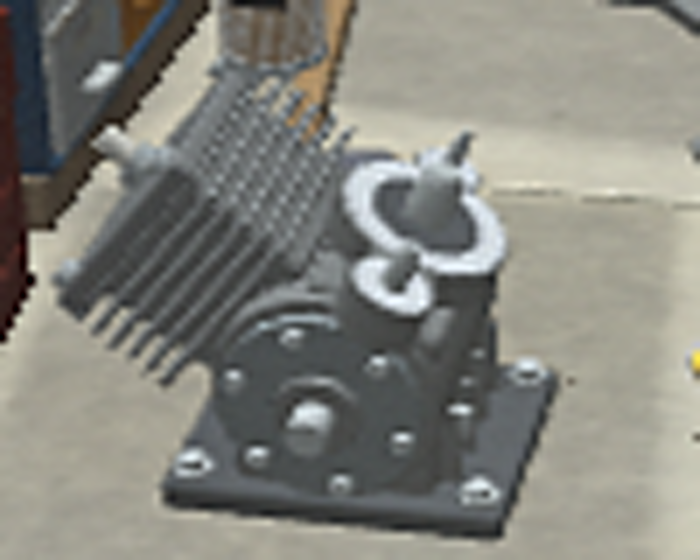

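```bash
cat > mnt.py <<'E'
from h import *
from scipy.optimize import least_squares
np.set_printoptions(precision=4,suppress=True)
w=load('w3');s=load('s3')
W=lambda x,y:(230+x/4-.4,60+y/4-.4); S=lambda x,y:(220+x/7-.4,170+y/7-.4)
obs=[(w,W(368,263),(0,0,0),1),(w,W(668,269),(0,56,0),1),(w,W(141,259),(0,-42,0),1),(w,W(369,205),(0,0,26),.7),(w,W(121,212),(0,-42,22),.7),(w,W(693,222),(0,56,22),.7),
(s,S(424,212),(0,0,0),1),(s,S(438,165),(0,0,26),.5),(s,S(464,138),(0,-42,22),.7),(s,S(408,255),(0,56,22),.7)]
def rot(yaw,tilt=np.radians(25)):
    c,si=np.cos(yaw),np.sin(yaw); z=np.array([-np.sin(tilt)*c,-np.sin(tilt)*si,np.cos(tilt)]); y=np.array([-si,c,0]); return np.c_[np.cross(y,z),y,z]
def f(p,full=False):
    Rm=rot(p[3]); e=[]
    for c,uv,m,wt in obs: e.append(wt*(proj(c,p[:3]+Rm@np.array(m)/1000)-uv))
    return np.array(e) if full else np.ravel(e)
if __name__=='__main__':
    for sel in ['all','wrist','side']:
        o=obs[:]
        if sel=='wrist': obs[:]=o[:6]
        if sel=='side': obs[:]=o[6:]
        q=least_squares(f,[.6,0,.11,0],loss='soft_l1'); print(sel,q.x[:3],np.degrees(q.x[3])); print(f(q.x,True).round(1).tolist()); obs[:]=o
E
python3 mnt.py
```

```text
all [0.5938 0.005  0.1216] -1.096433609139371
[[-0.3, -0.2], [-0.5, -0.3], [0.3, -0.2], [-0.0, 0.5], [0.4, 0.1], [0.3, 0.2], [-0.6, 0.3], [0.4, 0.2], [-0.2, -1.1], [-0.0, -1.4]]
wrist [0.5937 0.005  0.1228] -1.0888803951352088
[[-0.3, -0.1], [-0.2, -0.3], [-0.0, -0.2], [-0.0, 0.5], [0.2, 0.1], [0.5, 0.2]]
side [ 0.6068 -0.0523  0.0864] -2.1735537431036636
[[-0.3, 0.7], [0.5, 0.5], [0.0, -0.4], [0.0, -1.2]]
```

Run:
```python
from h import *
np.set_printoptions(precision=4,suppress=True)
w=load('w3');T=np.array([.6511,.0049,.2403])
for dz in(.0141,.01):
  for dx in(0,.002,.004): print(dz,dx,[proj(w,T+np.array([dx+a,b,dz])).round(1).tolist() for a,b in((0,0),(-.022,0),(.022,0),(0,-.022),(0,.022))], proj(w,T+np.array([dx-.022,0,dz-.06])))
i=cv2.imread('pics/w3.png')[195:345,230:420]; cv2.imwrite('pics/w3e.png',cv2.resize(i,None,fx=4,fy=4,interpolation=2))
```

```text
0.0141 0 [[322.6, 285.3], [322.7, 238.5], [322.6, 328.3], [272.1, 285.3], [373.1, 285.2]] [321.787  197.9456]
0.0141 0.002 [[322.6, 289.3], [322.7, 242.9], [322.6, 332.0], [272.3, 289.4], [372.9, 289.2]] [321.7855 201.245 ]
0.0141 0.004 [[322.6, 293.3], [322.7, 247.3], [322.6, 335.7], [272.5, 293.4], [372.7, 293.3]] [321.784  204.5257]
0.01 0 [[322.5, 280.5], [322.6, 234.8], [322.5, 322.7], [273.3, 280.6], [371.8, 280.4]] [321.7439 195.9876]
0.01 0.002 [[322.5, 284.5], [322.6, 239.1], [322.5, 326.4], [273.5, 284.6], [371.6, 284.4]] [321.7425 199.2306]
0.01 0.004 [[322.5, 288.4], [322.6, 243.4], [322.5, 330.0], [273.6, 288.5], [371.4, 288.3]] [321.7412 202.4557]
```

View pics/w3e.png

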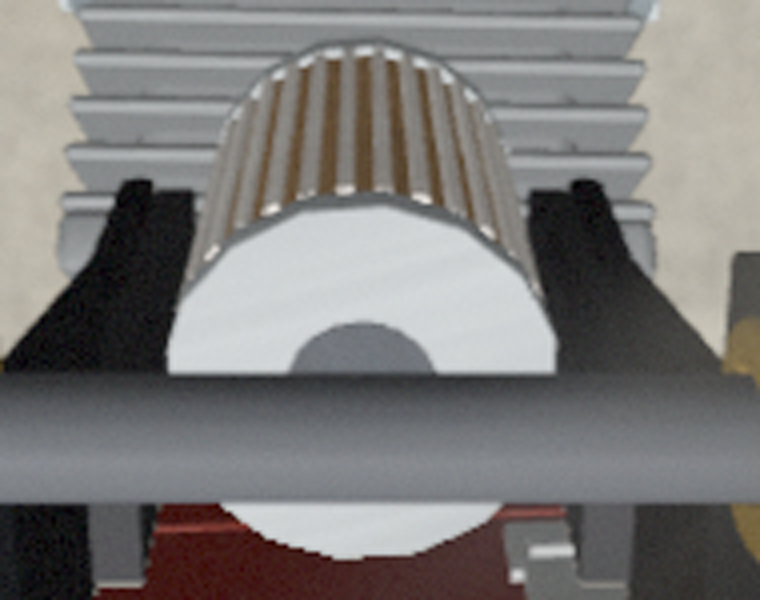

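drive_tool(
  moves="-0.03 0.001 -0.01 -1.1 1;-0.03 0 -0.01 0 1;-0.0095 0 -0.01 0 1;0 0 0 0 1;0 0 0 0 1",
  newtons=15,
)

```text
time: 5.28
ee_pos: [0.5824, 0.0048, 0.2111]
eef_rot: [0.007, 0.707, -0.007, 0.707]
ft_force: [-0.1, -0.5, -0.3]
width: 0.0414
```

Run:
```python
from h import *
np.set_printoptions(precision=4,suppress=True)
c=grab('side','s4');print(r.read_state()['ee_pos'],r.read_state()['width'],r.read_state()['ft_force'])
i=cv2.imread('pics/s4.png')[130:250,220:330]; cv2.imwrite('pics/s4z.png',cv2.resize(i,None,fx=5,fy=5,interpolation=2))
```

```text
[0.5825 0.0046 0.2111] 0.04153193129016614 [0.723  0.7404 0.647 ]
```

View pics/s4z.png

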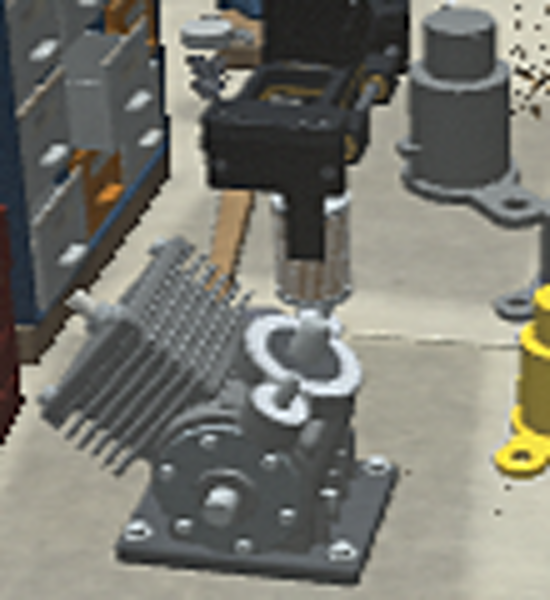

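drive_tool(
  moves="0 0.001 -0.01 0 1;0 0 -0.008 0 1;0 0 -0.004 0 1;0 0 -0.003 0 1;0 0 0 0 1",
  newtons=15,
)

```text
time: 5.95
ee_pos: [0.5818, 0.0051, 0.1854]
eef_rot: [0.007, 0.707, -0.007, 0.707]
ft_force: [-0.4, 0.3, -1.7]
width: 0.0415
```

```bash
cat > look.py <<'E'
from h import *
import sys
np.set_printoptions(precision=4,suppress=True)
tag=sys.argv[1]
c=grab('side',tag+'s');w=grab('wrist',tag+'w');st=r.read_state();print(st['time'],st['ee_pos'],st['width'],st['ft_force'],st['torque'])
i=cv2.imread(f'pics/{tag}s.png')[130:250,220:330]; a=cv2.resize(i,None,fx=5,fy=5,interpolation=2)
cv2.imwrite(f'pics/{tag}z.png',a)
E
python3 look.py a5
```

```text
6.05 [0.582  0.0051 0.1858] 0.04166176073770216 [ 0.4079 -0.6447 -1.128 ] [ 0.0561  0.0734 -0.0289]
```

View pics/a5z.png

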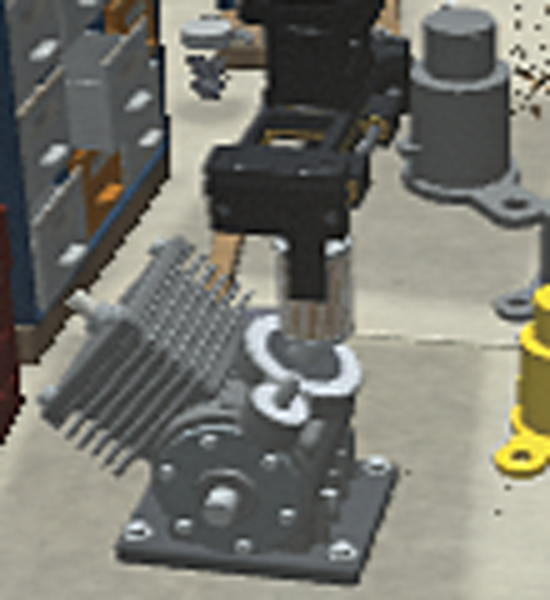

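View pics/a5w.png

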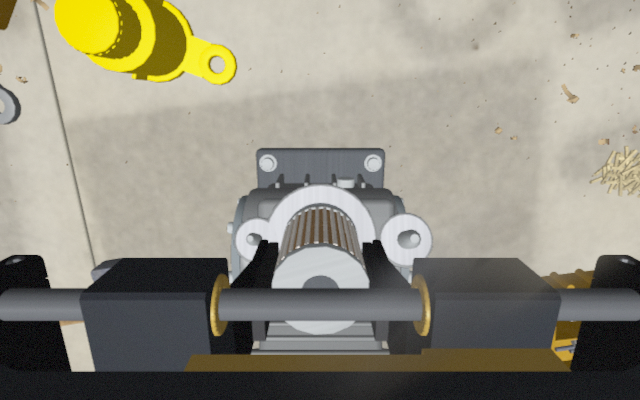

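drive_tool(
  moves="0.001 0 -0.003 0 1;0.0005 0 -0.003 0 1;0 0 0 0 1",
  newtons=12,
)

```text
time: 6.42
ee_pos: [0.5835, 0.0051, 0.1794]
eef_rot: [0.007, 0.707, -0.007, 0.707]
ft_force: [-0.3, -0.1, -1.0]
width: 0.0415
```

drive_tool(
  moves="0 0 -0.002 0 1;-0.004 0 -0.001 0 1;-0.004 0 -0.001 0 1;-0.004 0 -0.001 0 1;0 0 0 0 1",
  newtons=8,
)

```text
time: 7.05
ee_pos: [0.571, 0.0051, 0.1746]
eef_rot: [0.007, 0.707, -0.007, 0.707]
ft_force: [0.4, 0.6, -1.5]
width: 0.0417
```

```bash
python3 look.py a6
```

```text
7.15 [0.5712 0.0052 0.1746] 0.04184354537299051 [ 0.4139 -0.0947 -0.7268] [ 0.1194 -0.0446 -0.0143]
```

View pics/a6z.png

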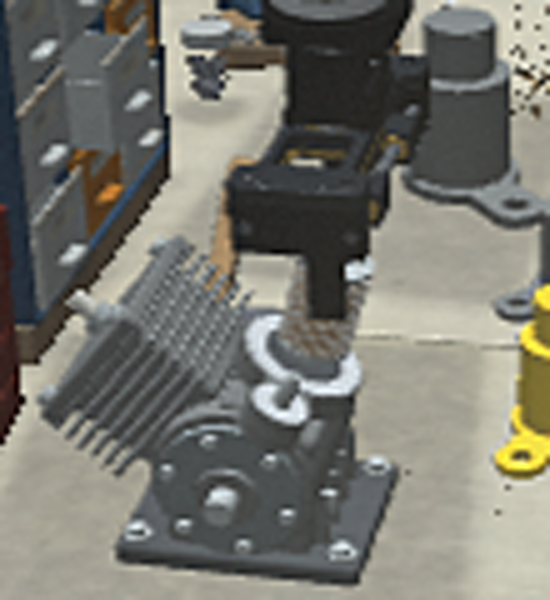

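drive_tool(
  moves="-0.004 0 0 0 1;-0.003 0 0 0 1;0 0 -0.002 0 1;0 0 0 0 1",
  newtons=8,
)

```text
time: 7.65
ee_pos: [0.5643, 0.0052, 0.1725]
eef_rot: [0.007, 0.707, -0.007, 0.707]
ft_force: [0.5, 0.4, 0.1]
width: 0.0417
```

```bash
python3 look.py a7
```

```text
7.75 [0.5643 0.0052 0.1726] 0.041936108966920474 [0.6607 0.1721 0.7164] [ 0.1613 -0.2426  0.0092]
```

View pics/a7z.png

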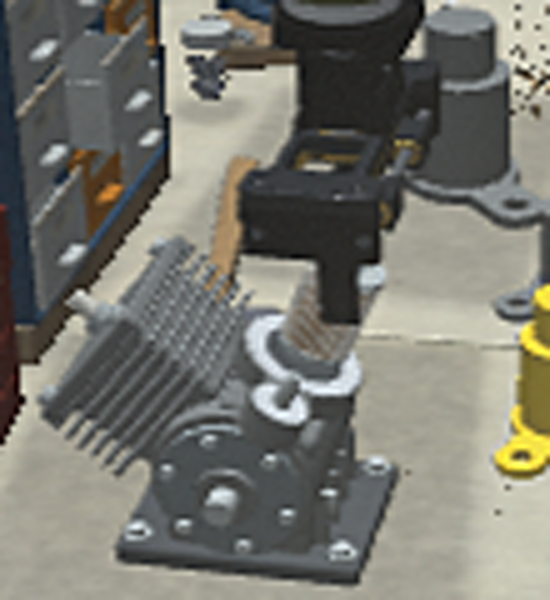

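drive_tool(
  moves="0.0014 0 -0.003 0 1;0.0014 0 -0.003 0 1;0.0014 0 -0.003 0 1;0 0 0 0 1",
  newtons=8,
)

```text
time: 8.25
ee_pos: [0.5684, 0.0052, 0.1632]
eef_rot: [0.007, 0.707, -0.007, 0.707]
ft_force: [0.0, -0.0, 0.1]
width: 0.0418
```

```bash
python3 look.py a8
```

```text
8.35 [0.5685 0.0051 0.1633] 0.041633943911853474 [-0.2937  0.6834 -1.8962] [ 0.1034 -0.0133  0.0249]
```

View pics/a8z.png

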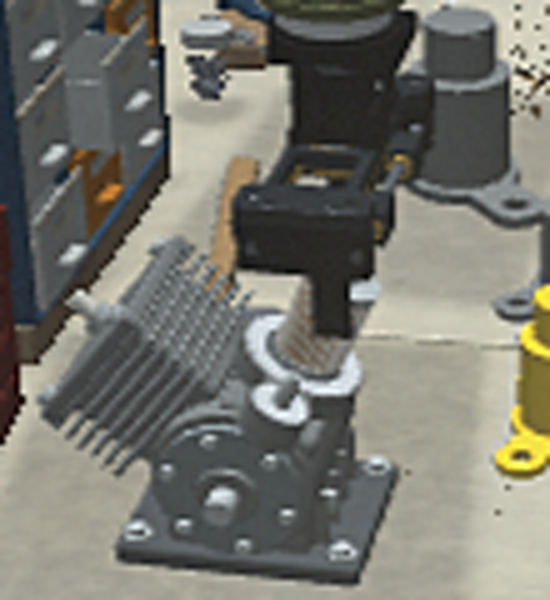

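View pics/a8w.png

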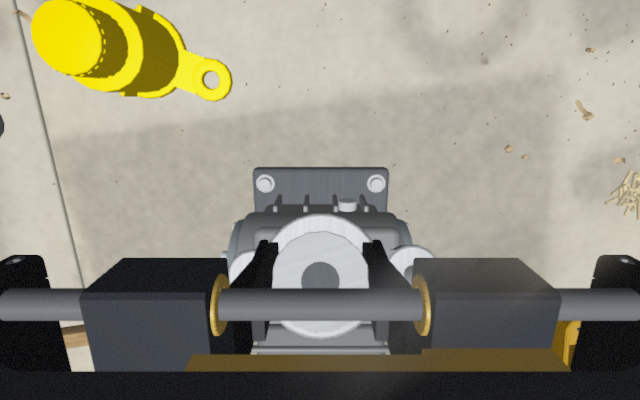

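Tilting on the spigot works: the element leans about 25° and is partly down, with no contact force. Continuing along the axis.

drive_tool(
  moves="0.0007 0 -0.0015 0 1;0.0007 0 -0.0015 0 1;0 0 0 0 1",
  newtons=8,
)

```text
time: 8.72
ee_pos: [0.5699, 0.0052, 0.1613]
eef_rot: [0.007, 0.707, -0.007, 0.707]
ft_force: [-4.4, 0.8, 8.4]
width: 0.0422
```

drive_tool(
  moves="0.0007 0 -0.0015 0 1;0.0007 0 -0.0015 0 1;0 0 0 0 1",
  newtons=8,
)

```text
time: 9.1
ee_pos: [0.5718, 0.0051, 0.1587]
eef_rot: [0.007, 0.707, -0.007, 0.708]
ft_force: [-3.1, 0.3, 9.7]
width: 0.0418
```

```bash
python3 look.py a9
```

```text
9.2 [0.5718 0.0051 0.1587] 0.04186422721198725 [-3.7564  0.2855  8.8357] [ 0.1134  0.6827 -0.0277]
```

View pics/a9z.png

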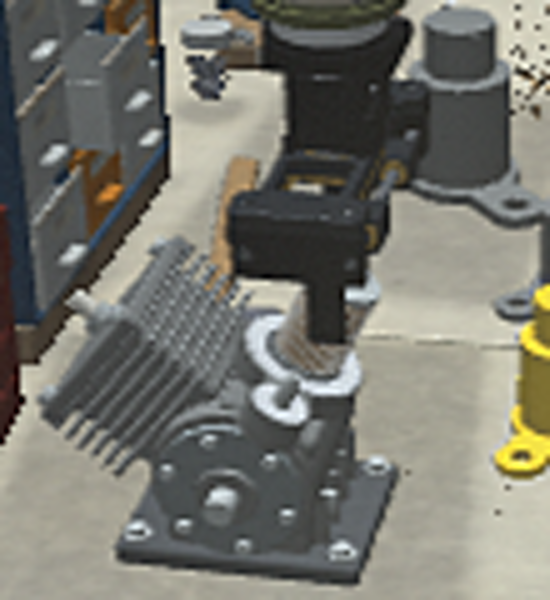

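drive_tool(
  moves="0 0 0 0 0.45;0 0 0 0 0.4;0 0 0 0 0.35;0 0 0.02 0 0.35;0 0 0.04 0 0.35;0 0 0.04 0 0.35",
  newtons=8,
)

```text
time: 9.95
ee_pos: [0.5712, 0.0051, 0.2585]
eef_rot: [0.007, 0.707, -0.007, 0.707]
ft_force: [0.9, -1.0, 1.2]
width: 0.0566
```

```bash
python3 look.py b1
```

```text
10.05 [0.5732 0.005  0.2621] 0.05642934298417598 [ 0.8878 -0.0942 -0.321 ] [ 0.0267 -0.0273  0.048 ]
```

View pics/b1z.png

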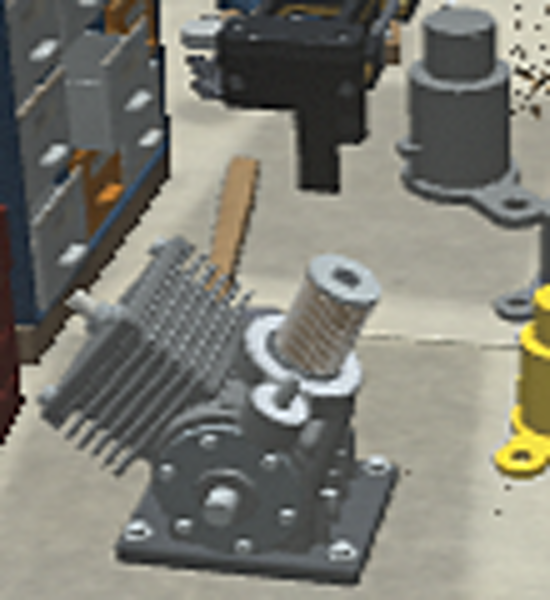

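View pics/b1w.png

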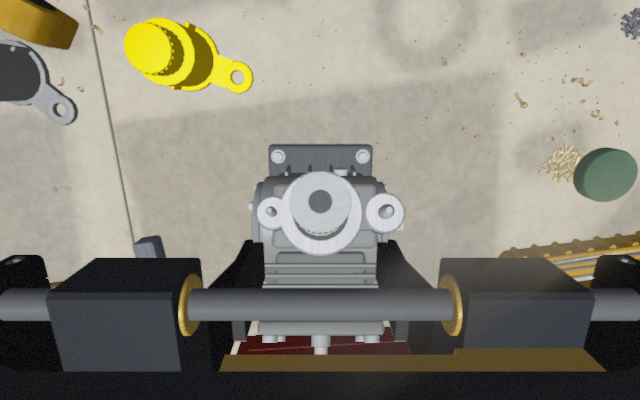

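Run:
```python
from mnt import *
w=load('b1w');s=load('b1s');o=np.array([.5938,.005,.1216]);Rm=rot(np.radians(-1.1))
for c in(w,s):
  for m in[(0,0,0),(0,0,60),(0,0,65),(0,0,55),(0,0,70)]: print(m,proj(c,o+Rm@np.array(m)/1000).round(1))
i=cv2.imread('pics/b1w.png')[140:270,240:420]; cv2.imwrite('pics/b1wz.png',cv2.resize(i,None,fx=4,fy=4,interpolation=2))
```

```text
(0, 0, 0) [320.4 212.2]
(0, 0, 60) [320.6 203.6]
(0, 0, 65) [320.6 202.7]
(0, 0, 55) [320.6 204.5]
(0, 0, 70) [320.7 201.7]
(0, 0, 0) [279.6 200.2]
(0, 0, 60) [287.4 184.6]
(0, 0, 65) [288.1 183.2]
(0, 0, 55) [286.8 185.9]
(0, 0, 70) [288.8 181.9]
```

View pics/b1wz.png

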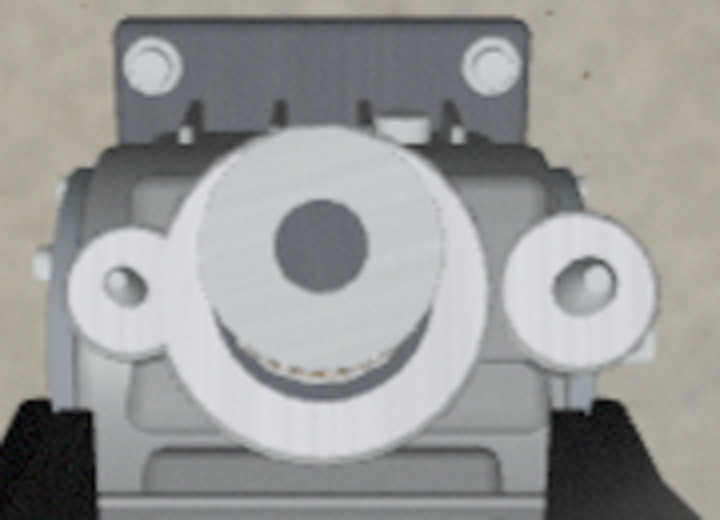

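drive_tool(
  moves="-0.006 -0.03 0.01 -3 0;-0.006 -0.05 0 -5.4 0;-0.006 -0.05 0 -5.4 0;-0.006 -0.05 0 -5.4 0;-0.006 -0.05 0 -5.4 0;-0.006 -0.05 0 -5.4 0;-0.006 -0.05 0 -5.4 0;-0.006 -0.05 -0.01 -5.4 0;0 0 0 0 0;0 0 0 0 0",
  newtons=20,
)

```text
time: 11.3
ee_pos: [0.5228, -0.3751, 0.257]
eef_rot: [0.253, 0.661, -0.253, 0.66]
ft_force: [0.7, 0.2, -0.6]
width: 0.0871
```

```bash
python3 look.py c1; python3 -c "
from h import *
print(load('c1w')['extrinsics'],r.read_state()['eef_rot'])"
```

```text
11.4 [ 0.5238 -0.3739  0.2576] 0.08688409546925444 [ 0.155  -0.1688  0.19  ] [-0.0109 -0.025   0.0496]
[[ 0.66853656  0.71129881  0.217055    0.4638452 ]
 [ 0.74367838 -0.63987961 -0.19364025 -0.32111767]
 [ 0.00115299  0.2908747  -0.95676046  0.40852474]
 [ 0.          0.          0.          1.        ]] [ 0.25281734  0.66045949 -0.2523103   0.66046663]
```

View pics/c1w.png

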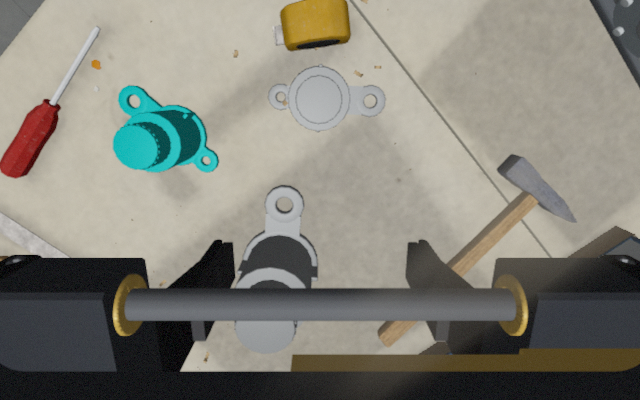

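Run:
```python
from h import *
np.set_printoptions(precision=4,suppress=True)
i=cv2.imread('pics/c1w.png')[50:150,250:400]; cv2.imwrite('pics/c1z.png',cv2.resize(i,None,fx=5,fy=5,interpolation=2))
```

```text
(no output)
```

View pics/c1z.png

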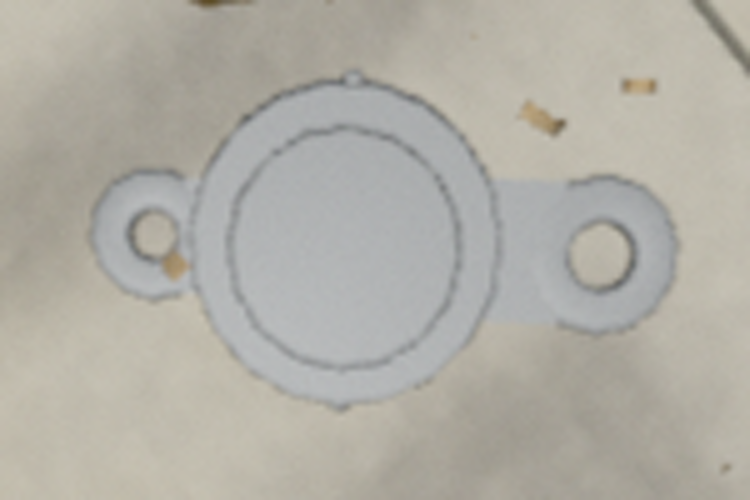

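Run:
```python
from h import *
np.set_printoptions(precision=4,suppress=True)
w=load('c1w');Z=lambda x,y:(250+x/5-.4,50+y/5-.4)
b=plane(w,*Z(345,248),.098);a=plane(w,*Z(601,255),.008);c=plane(w,*Z(155,234),.008)
d=a-c;print(b,a,c,np.linalg.norm(d),np.degrees(np.arctan2(d[1],d[0])))
u=d/np.linalg.norm(d);print('base from ears',c+u*.042,a-u*.056)
print('bell/flange centre',plane(w,*Z(345,243),.068))
```

```text
[ 0.4667 -0.3247  0.098 ] [ 0.5059 -0.2852  0.008 ] [ 0.4377 -0.3544  0.008 ] 0.09715137908070777 45.45626917248025
base from ears [ 0.4672 -0.3245  0.008 ] [ 0.4666 -0.3251  0.008 ]
bell/flange centre [ 0.4663 -0.3244  0.068 ]
```

drive_tool(
  moves="-0.03 0.025 0 -2.65 0;-0.0275 0.025 0 0 0;0 0 -0.05 0 0;0 0 -0.05 0 0;0 0 -0.04 0 0;0 0 -0.02 0 0;0 0 0 0 0",
  newtons=20,
)

```text
time: 12.28
ee_pos: [0.4656, -0.3234, 0.0966]
eef_rot: [0.268, 0.655, -0.268, 0.654]
ft_force: [1.1, 0.6, 0.8]
width: 0.0866
```

```bash
python3 look.py c2
```

```text
12.375 [ 0.4666 -0.3246  0.0987] 0.08697832814538829 [0.1735 0.9045 0.6132] [-0.0674 -0.0391 -0.0101]
```

View pics/c2w.png

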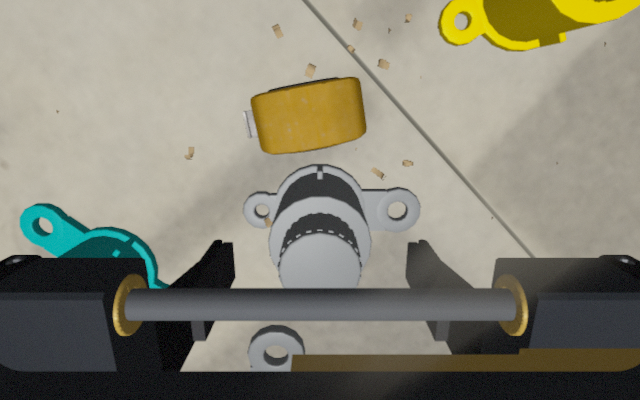

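drive_tool(
  moves="0 0 -0.010 0 0;0 0 -0.005 0 0;0 0 0 0 0.3;0 0 0 0 0.6;0 0 0 0 1;0 0 0 0 1;0 0 0 0 1;0 0 0 0 1",
  newtons=25,
)

```text
time: 13.38
ee_pos: [0.4661, -0.3248, 0.0826]
eef_rot: [0.268, 0.654, -0.268, 0.654]
ft_force: [0.3, 0.8, 0.6]
width: 0.0391
```

drive_tool(
  moves="0 0 0 0 0.4;0 0 0 0 0.4;0 0 0.003 0 0.4;0 0 0 0 1;0 0 0 0 1;0 0 0 0 1;0 0 0.02 0 1;0 0 0.05 0 1;0 0 0 0 1",
  newtons=25,
)

```text
time: 14.5
ee_pos: [0.4672, -0.3261, 0.1586]
eef_rot: [0.268, 0.652, -0.268, 0.656]
ft_force: [0.3, 0.7, -3.9]
width: 0.0397
```

```bash
python3 look.py c3
```

```text
14.6 [ 0.4656 -0.3245  0.155 ] 0.039500202869129135 [-0.7199  1.2359 -4.3144] [ 0.013   0.0595 -0.0086]
```

View pics/c3w.png

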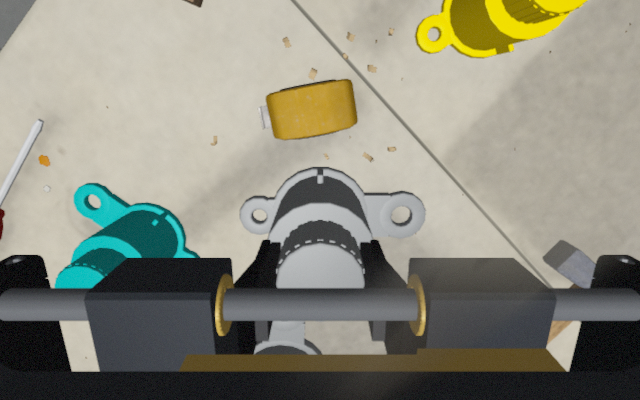

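View pics/c3s.png

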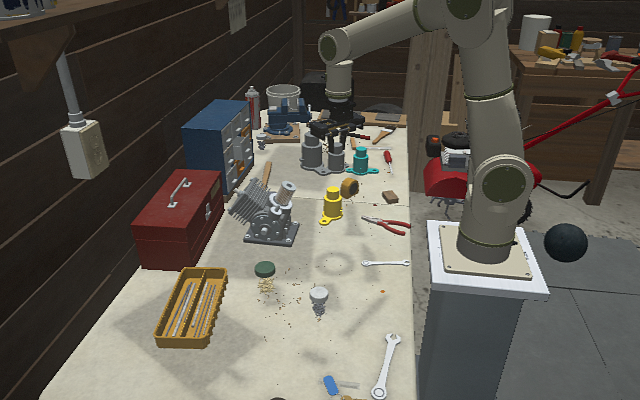

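drive_tool(
  moves="0 0 0.05 0 1;0 0 0.05 0 1;0.013 0.041 0.005 5.4 1;0.013 0.041 0.005 5.4 1;0.013 0.041 0.005 5.4 1;0.013 0.041 0.005 5.4 1;0.013 0.041 0.005 5.4 1;0.013 0.041 0.005 5.4 1;0.013 0.041 0.005 5.4 1;0.013 0.042 0.005 5.6 1;0 0 0 0 1;0 0 0 0 1;0 0 0 0 1",
  newtons=30,
)

```text
time: 16.23
ee_pos: [0.5694, 0.0028, 0.2948]
eef_rot: [0.008, 0.708, -0.008, 0.707]
ft_force: [-0.1, -0.7, -4.2]
width: 0.0391
```

```bash
python3 look.py d1
```

```text
16.325 [0.5696 0.0031 0.2952] 0.03978799642419271 [-0.4361  0.6297 -3.3234] [0.0375 0.0553 0.0039]
```

View pics/d1w.png

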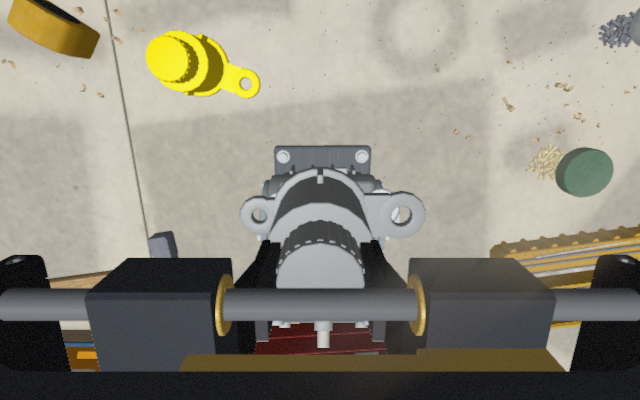

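View pics/d1z.png

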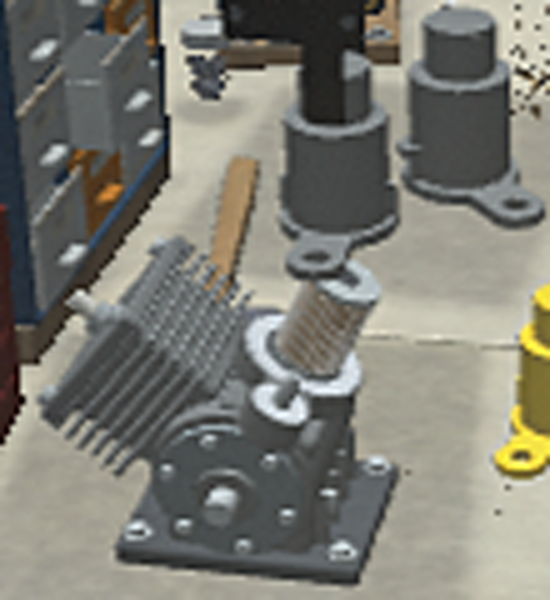

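Run:
```python
from h import *
s=load('d1s')
print(proj(s,(.5696,.003,.2095)),proj(s,(.5696,.003,.3077)),proj(s,(.5684,.006,.176)), proj(s,(.5696+.034,.003,.2095)),proj(s,(.5696-.034,.003,.2095)),proj(s,(.5696+.029,.003,.2095+.068)),proj(s,(.5696-.029,.003,.2095+.068)))
i=cv2.imread('pics/d1s.png')[130:200,260:320]; cv2.imwrite('pics/d1zz.png',cv2.resize(i,None,fx=8,fy=8,interpolation=2))
```

```text
[286.87992263 173.75001632] [285.82374439 141.69380776] [287.41813487 184.65790373] [275.2160966  172.91455538] [298.62187798 174.59107354] [275.9417283  151.14669092] [296.43256938 152.48648701]
```

View pics/d1zz.png

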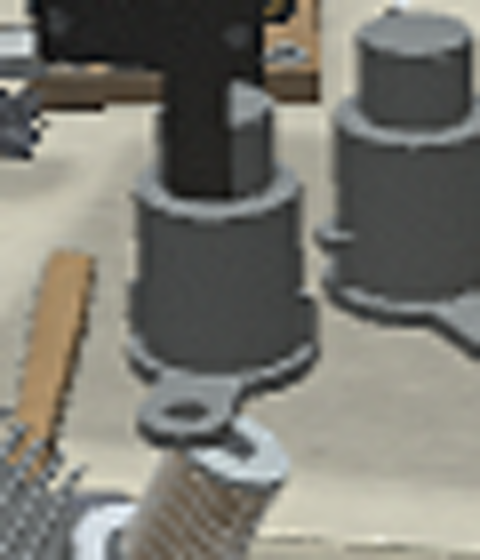

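drive_tool(
  moves="0.003 0.003 -0.008 0 1;0 0 -0.008 0 1;0 0 -0.006 0 1;0 0 -0.004 0 1;0 0 -0.004 0 1;0 0 0 0 1",
  newtons=20,
)

```text
time: 17.08
ee_pos: [0.5728, 0.0071, 0.2653]
eef_rot: [0.007, 0.707, -0.007, 0.707]
ft_force: [0.1, -1.2, -3.8]
width: 0.0393
```

```bash
python3 look.py d2
```

```text
17.175 [0.5729 0.0071 0.2657] 0.039541233268325815 [ 0.9118  0.2825 -3.6015] [0.0087 0.0516 0.0216]
```

View pics/d2z.png

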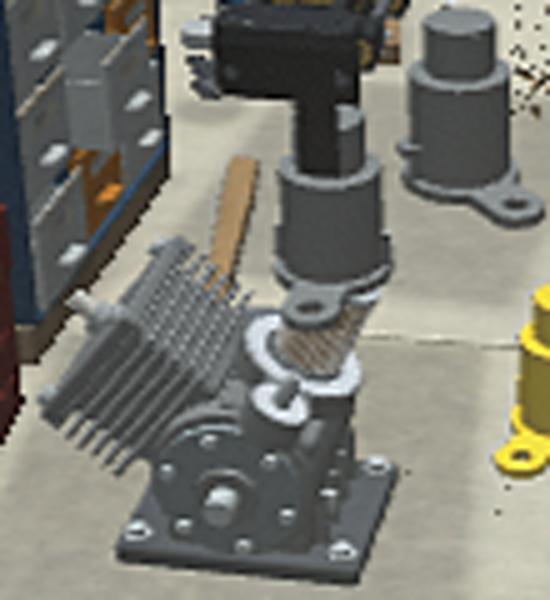

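View pics/d2w.png

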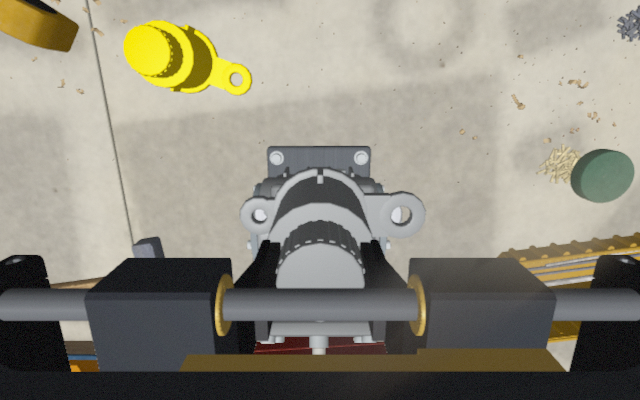

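drive_tool(
  moves="-0.004 -0.001 0 0 1;0 0 -0.004 0 1;0.001 0 -0.004 0 1;0 0 0 0 1",
  newtons=20,
)

```text
time: 17.68
ee_pos: [0.5697, 0.0061, 0.257]
eef_rot: [0.007, 0.707, -0.007, 0.707]
ft_force: [-0.2, -0.4, -3.6]
width: 0.0395
```

```bash
python3 look.py d3
```

```text
17.775 [0.5699 0.0061 0.2575] 0.03981485249009352 [-0.6876  0.44   -3.656 ] [-0.0173  0.0096  0.0016]
```

View pics/d3z.png

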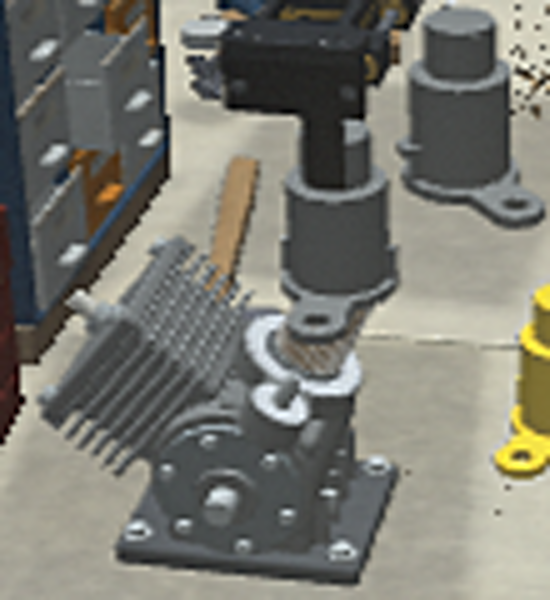

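drive_tool(
  moves="0.0005 0 -0.003 0 1;0.0005 0 -0.002 0 1;-0.003 0 -0.001 0 1;-0.004 0 -0.001 0 1;0 0 0 0 1",
  newtons=15,
)

```text
time: 18.4
ee_pos: [0.5638, 0.0061, 0.2508]
eef_rot: [0.007, 0.707, -0.007, 0.707]
ft_force: [1.6, -0.2, -4.9]
width: 0.0396
```

```bash
python3 look.py d4
```

```text
18.5 [0.564  0.0061 0.2508] 0.039918165628776876 [ 1.6385  0.5786 -3.8999] [ 0.0088 -0.3213  0.0143]
```

View pics/d4z.png

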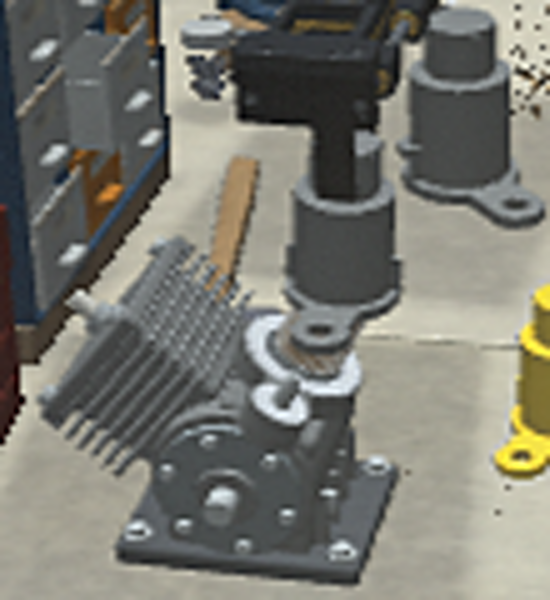

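drive_tool(
  moves="-0.004 0 -0.0015 0 1;-0.004 0 -0.002 0 1;-0.003 0 -0.002 0 1;0 0 0 0 1",
  newtons=15,
)

```text
time: 19.0
ee_pos: [0.5526, 0.0061, 0.245]
eef_rot: [0.007, 0.707, -0.007, 0.707]
ft_force: [0.8, 0.3, -3.2]
width: 0.0396
```

```bash
python3 look.py d5
```

```text
19.1 [0.5528 0.0062 0.2451] 0.039954821688983275 [ 0.452   0.3934 -2.2734] [-0.0014 -0.2512  0.0055]
```

View pics/d5z.png

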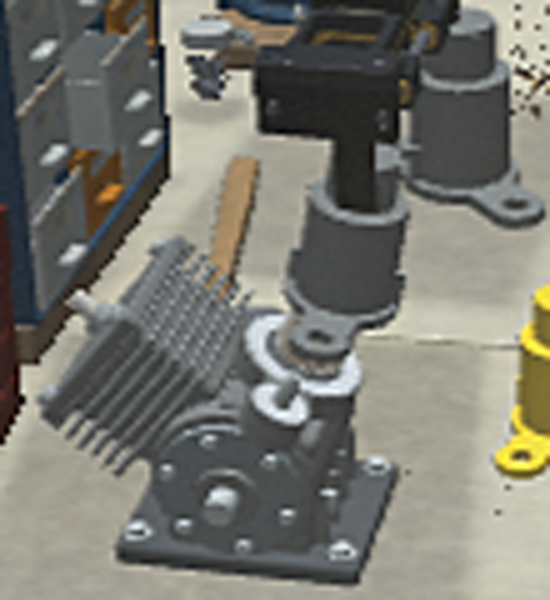

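Cover is tilting on the element nicely (around 10°). Continuing.

drive_tool(
  moves="-0.004 0 -0.0025 0 1;-0.004 0 -0.0025 0 1;-0.003 0 -0.0025 0 1;0 0 0 0 1",
  newtons=15,
)

```text
time: 19.6
ee_pos: [0.5416, 0.0061, 0.2374]
eef_rot: [0.007, 0.707, -0.007, 0.707]
ft_force: [1.2, 0.1, -2.9]
width: 0.0398
```

```bash
python3 look.py d6
```

```text
19.7 [0.5418 0.0061 0.2375] 0.039724112343418994 [ 1.0425 -0.2655 -3.2738] [ 0.0426 -0.2055  0.0021]
```

View pics/d6z.png

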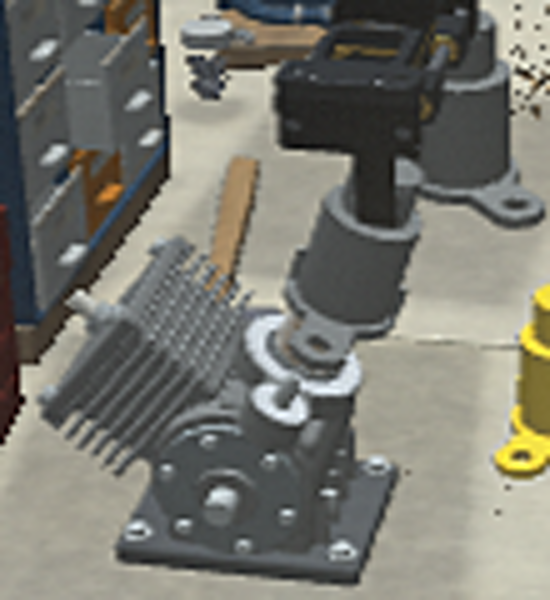

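drive_tool(
  moves="-0.003 0 -0.002 0 1;-0.001 0 -0.002 0 1;0.001 0 -0.003 0 1;0 0 0 0 1",
  newtons=15,
)

```text
time: 20.2
ee_pos: [0.5389, 0.0061, 0.2303]
eef_rot: [0.007, 0.707, -0.007, 0.707]
ft_force: [2.3, 0.3, -3.7]
width: 0.0394
```

```bash
python3 look.py d7
```

```text
20.3 [0.5389 0.0061 0.2304] 0.03940925887017846 [ 2.1337  0.2229 -4.0869] [ 0.0496 -0.6752 -0.0174]
```

View pics/d7z.png

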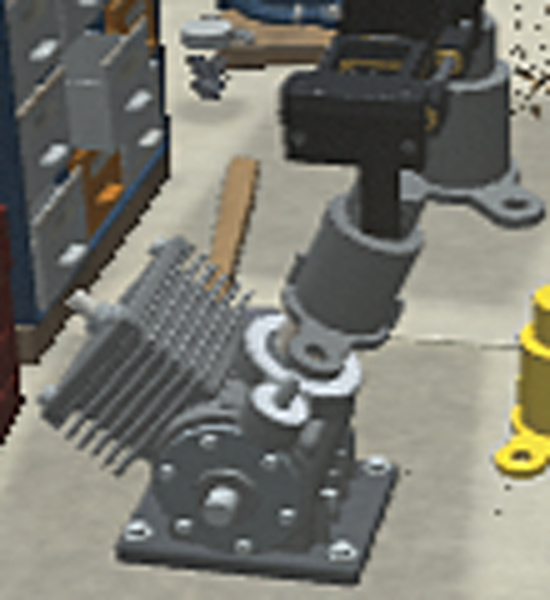

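View pics/d7w.png

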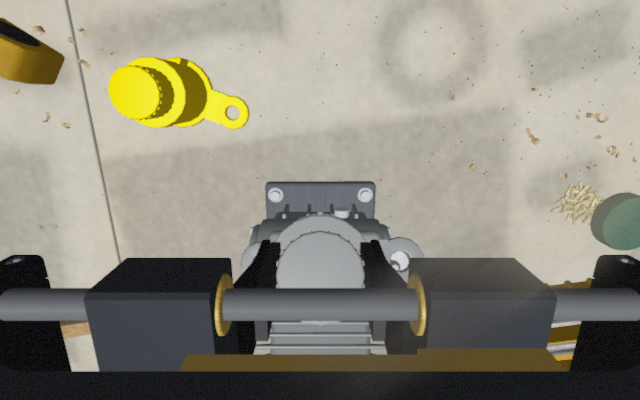

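```bash
cat > cov.py <<'E'
from mnt import *
import sys
def fit(tag,pts,o=np.array([.5938,.005,.1216])):
    s=load(tag); yaw=np.radians(-1.1)
    def pred(p):
        Rc=rot(yaw,p[2]); b=np.array([p[0],.006,p[1]]); return np.array([proj(s,b+Rc@np.array(m)/1000) for _,m in pts])
    uv=np.array([a for a,_ in pts])
    q=least_squares(lambda p:(pred(p)-uv).ravel(),[.58,.15,.4],x_scale=[.01,.01,.1])
    b=np.array([q.x[0],.006,q.x[1]]); 
    print('base',b,'tilt',np.degrees(q.x[2]),'in mount',(rot(yaw).T@(b-o))*1000); print((pred(q.x)-uv).round(1).tolist())
Z=lambda x,y:(220+x/5-.4,130+y/5-.4)
E
python3 - <<'E'
from h import *
i=cv2.imread('pics/d7s.png')[155:220,265:315]; cv2.imwrite('pics/d7zz.png',cv2.resize(i,None,fx=9,fy=9,interpolation=2))
E
```

```text
(no output)
```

View pics/d7zz.png

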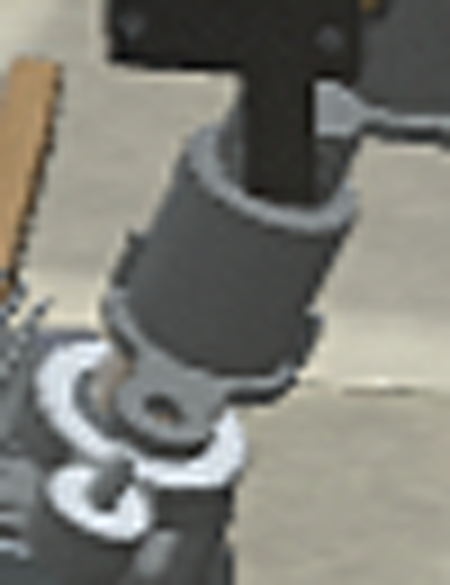

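Run:
```python
from cov import *
Y=lambda x,y:(265+x/9-.45,155+y/9-.45)
fit('d7s',[(Y(163,405),(0,56,8)),(Y(271,172),(0,0,68))])
o=np.array([.5938,.005,.1216]);s=load('d7s');Rm=rot(np.radians(-1.1))
for m in [(0,56,22),(0,0,0)]: print(proj(s,o+Rm@np.array(m)/1000),Y(113,465))
```

```text
base [0.5729 0.006  0.1508] tilt 23.052260189196314 in mount [-6.6188  0.5985 35.3071]
[[-0.0, 0.0], [0.0, -0.0]]
[277.8082 204.1062] (277.10555555555555, 206.21666666666667)
[279.5694 200.1714] (277.10555555555555, 206.21666666666667)
```

drive_tool(
  moves="0.002 0 -0.001 0 1;0.002 0 -0.002 0 1;0.002 0 -0.0025 0 1;0.002 0 -0.003 0 1;0 0 0 0 1",
  newtons=15,
)

```text
time: 20.92
ee_pos: [0.5467, 0.0061, 0.2216]
eef_rot: [0.007, 0.707, -0.007, 0.707]
ft_force: [-0.7, -0.1, -4.9]
width: 0.0398
```

```bash
python3 look.py d8;  python3 - <<'E'
from h import *
i=cv2.imread('pics/d8s.png')[155:220,265:315]; cv2.imwrite('pics/d8zz.png',cv2.resize(i,None,fx=9,fy=9,interpolation=2))
E
```

```text
21.025 [0.5468 0.0061 0.222 ] 0.03952014529082728 [-0.6041  0.8015 -4.815 ] [-0.0097  0.0961 -0.0027]
```

View pics/d8zz.png

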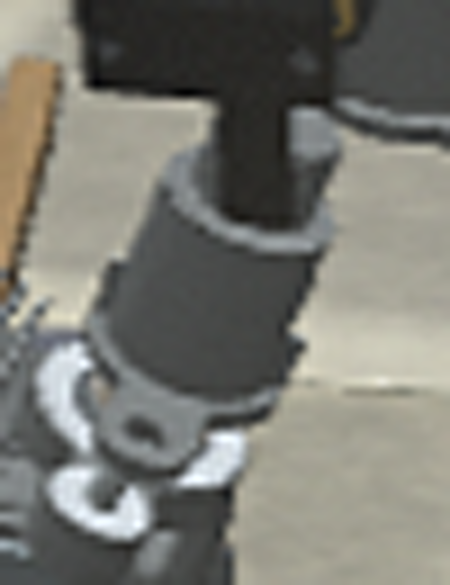

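View pics/d8w.png

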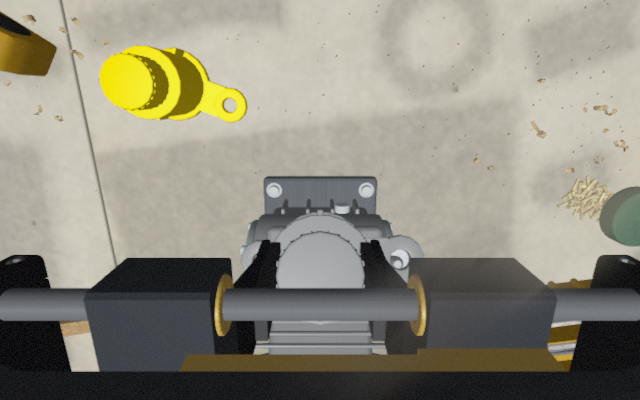

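Run:
```python
from cov import *
Y=lambda x,y:(265+x/9-.45,155+y/9-.45-1)
fit('d8s',[(Y(145,428),(0,56,8)),(Y(245,198),(0,0,68))])
i=cv2.imread('pics/d8w.png')[200:290,230:430]; cv2.imwrite('pics/d8wz.png',cv2.resize(i,None,fx=4,fy=4,interpolation=2))
```

```text
base [0.579  0.006  0.1442] tilt 21.16174069890216 in mount [-3.9253  0.7148 26.7497]
[[-0.1, 0.3], [0.1, -0.3]]
```

View pics/d8wz.png

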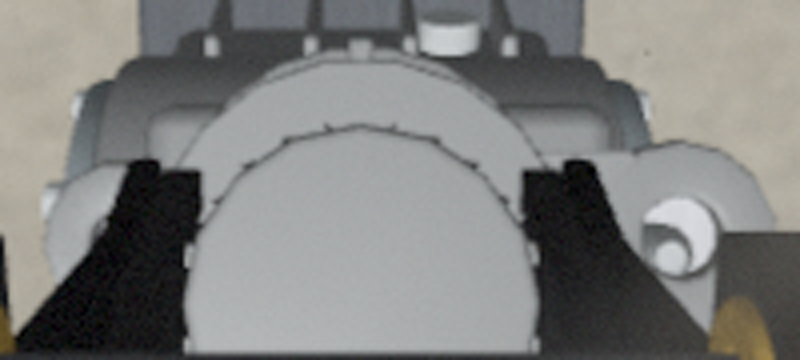

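```bash
cat > hole.py <<'E'
from mnt import *
o=np.array([.5938,.005,.1216]);Rm=rot(np.radians(-1.1))
def onplane(c,uv,zm):
    p,d=ray(c,*uv); p=Rm.T@(p-o);d=Rm.T@d; return (p+d*(zm/1000-p[2])/d[2])*1000
def rep(tag,hole,pin,ds):
    c=load(tag); print('pin',onplane(c,pin,22))
    for d in ds: print(d,'hole top',onplane(c,hole,d+8),'hole bottom',onplane(c,hole,d))
E
python3 - <<'E'
from hole import *
rep('d8w',(399.6,258.9),(397.1,263.6),(22,25,28))
E
```

```text
pin [ 0.0421 55.6399 22.    ]
22 hole top [-3.4805 55.789  30.    ] hole bottom [-3.3079 57.5614 22.    ]
25 hole top [-3.5452 55.1244 33.    ] hole bottom [-3.3726 56.8968 25.    ]
28 hole top [-3.6099 54.4597 36.    ] hole bottom [-3.4373 56.2321 28.    ]
```

drive_tool(
  moves="0.0016 0.0003 0.0007 0 1;0.0016 0.0002 0.0007 0 1;0.0012 0 -0.0025 0 1;0 0 0 0 1",
  newtons=15,
)

```text
time: 21.52
ee_pos: [0.5512, 0.0066, 0.2207]
eef_rot: [0.007, 0.707, -0.007, 0.707]
ft_force: [0.5, -0.2, -5.0]
width: 0.0399
```

```bash
python3 look.py d9
python3 - <<'E'
import cv2
i=cv2.imread('pics/d9w.png')[200:290,230:430]; cv2.imwrite('pics/d9wz.png',cv2.resize(i,None,fx=4,fy=4,interpolation=2))
E
```

```text
21.625 [0.5513 0.0066 0.2209] 0.039784041186207666 [-0.1467 -0.0073 -3.6849] [-0.0124  0.0669 -0.0443]
```

View pics/d9wz.png

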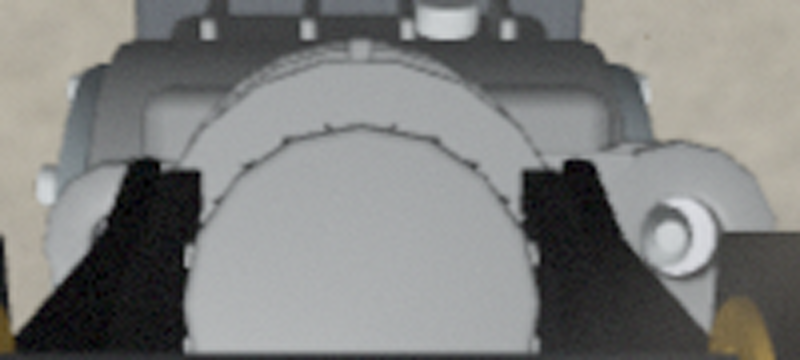

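Run:
```python
from hole import *
rep('d9w',(399.6,258.9),(397.1,258.9),(22,25,28))
```

```text
pin [ 0.2782 55.7508 22.    ]
22 hole top [ 0.1072 55.7687 30.    ] hole bottom [ 0.2826 57.5416 22.    ]
25 hole top [ 0.0414 55.1038 33.    ] hole bottom [ 0.2168 56.8768 25.    ]
28 hole top [-0.0243 54.4389 36.    ] hole bottom [ 0.1511 56.2119 28.    ]
```

Hole and pin are aligned within about half a millimetre. Going down along the mount axis.

drive_tool(
  moves="0.0012 0 -0.0027 0 1;0.0012 0 -0.0027 0 1;0.0012 0 -0.0027 0 1;0 0 0 0 1",
  newtons=15,
)

```text
time: 22.12
ee_pos: [0.5548, 0.0066, 0.2125]
eef_rot: [0.007, 0.707, -0.007, 0.707]
ft_force: [0.5, 0.1, -5.0]
width: 0.0397
```

```bash
python3 look.py e1
python3 - <<'E'
import cv2
i=cv2.imread('pics/e1w.png')[200:290,230:430]; cv2.imwrite('pics/e1wz.png',cv2.resize(i,None,fx=4,fy=4,interpolation=2))
E
```

```text
22.225 [0.5549 0.0066 0.2128] 0.039493148075125925 [-0.0368 -0.21   -4.0877] [0.0635 0.1113 0.0156]
```

View pics/e1wz.png

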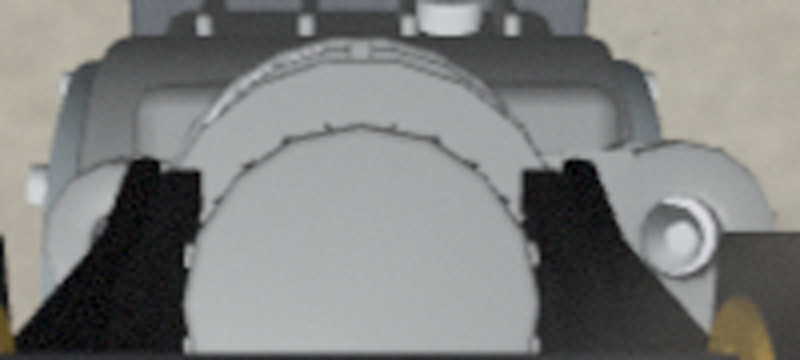

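View pics/e1z.png

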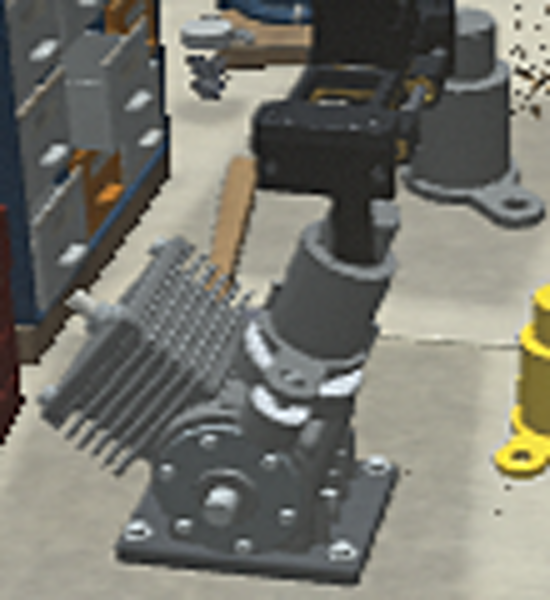

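drive_tool(
  moves="0.0012 0 -0.0027 0 1;0.0012 0 -0.0027 0 1;0 0 0 0 1",
  newtons=15,
)

```text
time: 22.6
ee_pos: [0.5573, 0.0066, 0.2072]
eef_rot: [0.007, 0.707, -0.007, 0.707]
ft_force: [-0.3, -0.2, -4.8]
width: 0.0395
```

drive_tool(
  moves="0.0010 0 -0.0022 0 1;0.0005 0 -0.0013 0 1;0 0 0 0 1",
  newtons=15,
)

```text
time: 22.98
ee_pos: [0.5588, 0.0066, 0.2038]
eef_rot: [0.007, 0.707, -0.007, 0.707]
ft_force: [-0.2, 0.5, -3.6]
width: 0.0397
```

```bash
python3 look.py e2
```

```text
23.075 [0.5588 0.0066 0.2039] 0.039560141450913265 [-0.0857  0.121  -4.3247] [-0.0971  0.0969 -0.0194]
```

View pics/e2z.png

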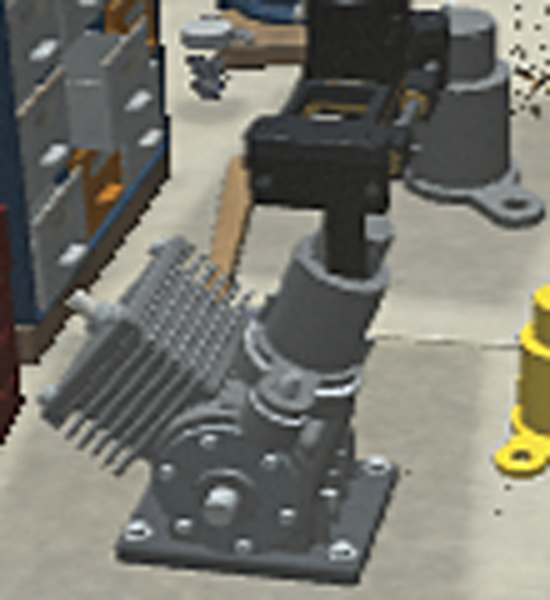

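drive_tool(
  moves="0.0005 0 -0.0013 0 1;0.0005 0 -0.0013 0 1;0 0 0 0 1",
  newtons=15,
)

```text
time: 23.45
ee_pos: [0.5587, 0.0067, 0.2026]
eef_rot: [0.008, 0.708, -0.007, 0.706]
ft_force: [-11.8, -0.5, 11.3]
width: 0.0396
```

drive_tool(
  moves="0.0002 0 -0.0013 0 1;0.0002 0 -0.0013 0 1;0 0 0 0 1",
  newtons=12,
)

```text
time: 23.82
ee_pos: [0.5592, 0.0067, 0.1999]
eef_rot: [0.008, 0.708, -0.007, 0.706]
ft_force: [-11.8, -0.1, 11.5]
width: 0.0397
```

```bash
python3 look.py e3
```

```text
23.925 [0.5592 0.0067 0.2   ] 0.03951672618883285 [-12.8009  -0.6025  10.6125] [ 0.0315  2.6932 -0.0111]
```

View pics/e3z.png

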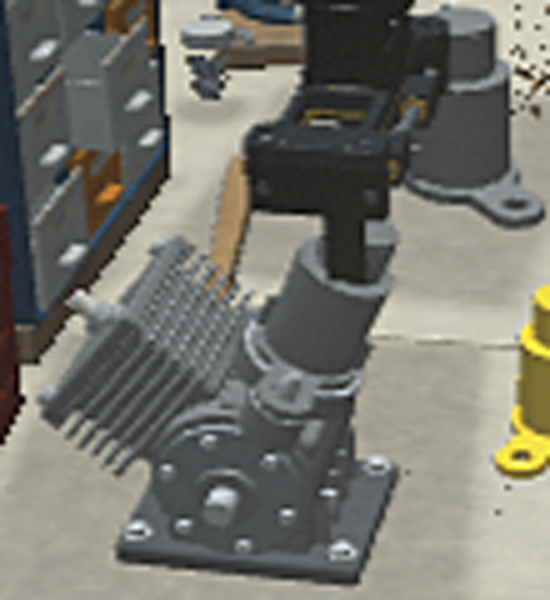

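drive_tool(
  moves="-0.0015 0 0 0 1;-0.0015 0 0 0 1;0 0 0 0 1",
  newtons=12,
)

```text
time: 24.3
ee_pos: [0.5576, 0.0065, 0.199]
eef_rot: [0.007, 0.707, -0.007, 0.708]
ft_force: [1.3, -0.9, -1.2]
width: 0.0395
```

```bash
python3 look.py e4
python3 - <<'E'
import cv2
i=cv2.imread('pics/e4s.png')[170:225,260:310]; cv2.imwrite('pics/e4zz.png',cv2.resize(i,None,fx=10,fy=10,interpolation=2))
E
```

```text
24.4 [0.5575 0.0065 0.1989] 0.03989472741576176 [ 0.3147 -0.4513 -1.3847] [-0.188  -0.3804 -0.0621]
```

View pics/e4zz.png

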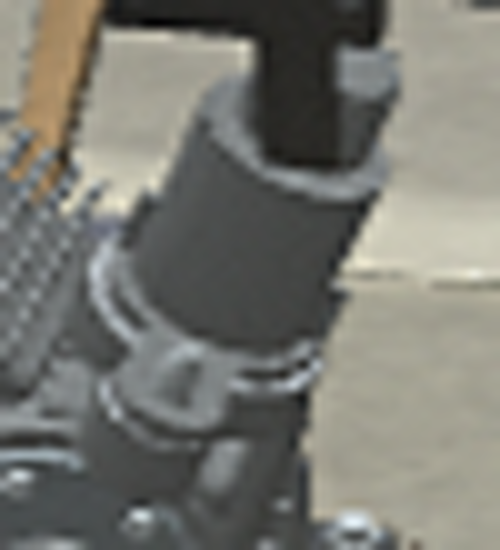

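View pics/e4w.png

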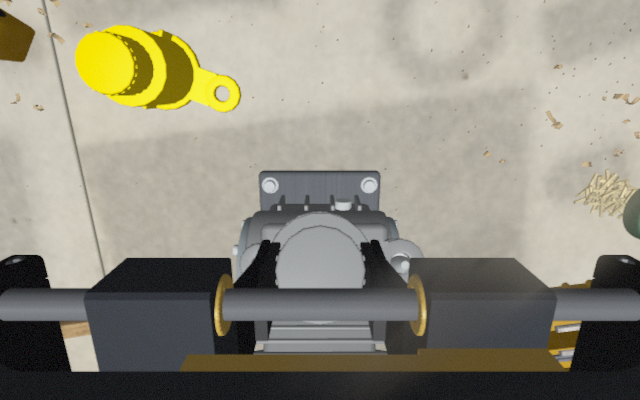

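drive_tool(
  moves="0 0 -0.0012 0 1;0.0003 0 -0.0012 0 1;0 0 0 0 1",
  newtons=12,
)

```text
time: 24.78
ee_pos: [0.5578, 0.0064, 0.1982]
eef_rot: [0.008, 0.707, -0.007, 0.708]
ft_force: [-6.4, -2.0, 13.8]
width: 0.0395
```

drive_tool(
  moves="-0.0006 0 -0.001 0 1;0 0 -0.001 0 1;0 0 0 0 1",
  newtons=12,
)

```text
time: 25.15
ee_pos: [0.5582, 0.0064, 0.1971]
eef_rot: [0.008, 0.706, -0.007, 0.708]
ft_force: [-2.9, -1.3, 17.0]
width: 0.0396
```

```bash
python3 look.py e5
python3 - <<'E'
import cv2
i=cv2.imread('pics/e5s.png')[170:225,260:310]; cv2.imwrite('pics/e5zz.png',cv2.resize(i,None,fx=10,fy=10,interpolation=2))
E
```

```text
25.25 [0.5583 0.0064 0.1971] 0.040010816590943056 [-3.0135 -1.1349 17.3872] [-0.4525  0.7797  0.0477]
```

View pics/e5zz.png

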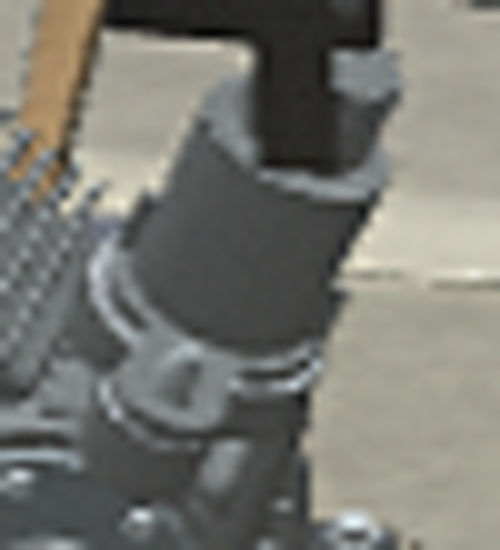

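Run:
```python
from cov import *
Y=lambda x,y:(260+x/10-.45,170+y/10-.45)
s=load('e5s');o=np.array([.5938,.005,.1216]);Rm=rot(np.radians(-1.1))
for n,m,ob in [('rimc',(0,0,68),Y(295,138)),('rimL',(29,0,68),Y(203,108)),('rimR',(-29,0,68),Y(388,168)),('ear end bottom',(0,73,0),Y(160,430))]: 
  for d in (0,3): print(n,d,proj(s,o+Rm@(np.array(m)+[0,0,d])/1000).round(1),'obs',np.round(ob,1))
i=cv2.imread('pics/e5w.png')[200:290,230:430]; cv2.imwrite('pics/e5wz.png',cv2.resize(i,None,fx=4,fy=4,interpolation=2))
```

```text
rimc 0 [288.5 182.4] obs [289.  183.4]
rimc 3 [288.9 181.6] obs [289.  183.4]
rimL 0 [279.4 177.9] obs [279.8 180.4]
rimL 3 [279.8 177.1] obs [279.8 180.4]
rimR 0 [297.6 187. ] obs [298.4 186.4]
rimR 3 [298.  186.2] obs [298.4 186.4]
ear end bottom 0 [273.4 212.9] obs [275.6 212.6]
ear end bottom 3 [273.8 212.2] obs [275.6 212.6]
```

View pics/e5wz.png

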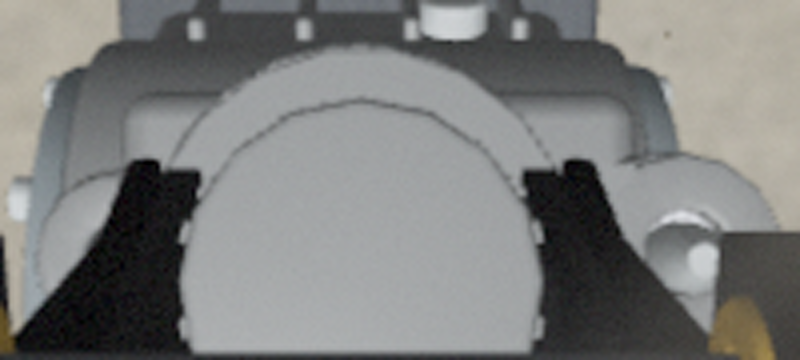

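drive_tool(
  moves="0 0 0.001 0 1;0 0 0 0 0.5;0 0 0 0 0.45;0 0 0 0 0.35;0 0 0 0 0.3;0 0 0.02 0 0.3;0 0 0.04 0 0.3;0 0 0.04 0 0.3;0 0 0 0 0.3",
  newtons=12,
)

```text
time: 26.38
ee_pos: [0.5581, 0.0065, 0.2981]
eef_rot: [0.008, 0.705, -0.007, 0.709]
ft_force: [0.1, -0.0, -0.7]
width: 0.061
```

```bash
python3 look.py f1
python3 - <<'E'
import cv2
i=cv2.imread('pics/f1s.png')[165:225,255:315]; cv2.imwrite('pics/f1zz.png',cv2.resize(i,None,fx=10,fy=10,interpolation=2))
E
```

```text
26.475 [0.5568 0.0066 0.2949] 0.061085329855421616 [-0.524  -0.1323 -0.7238] [0.0381 0.0094 0.0108]
```

View pics/f1zz.png

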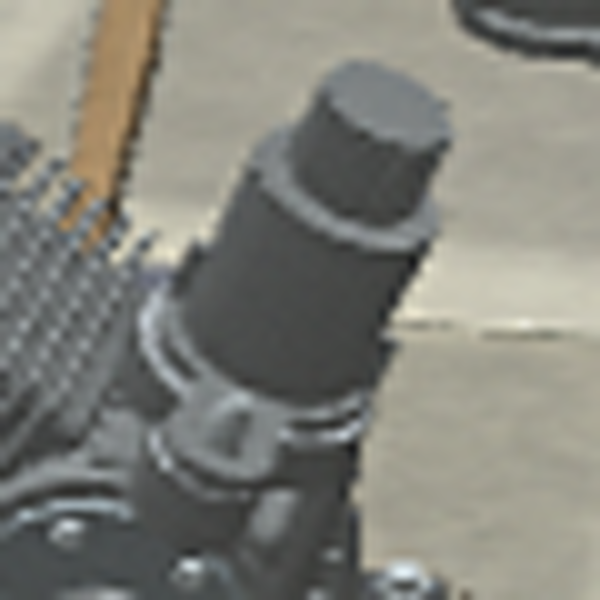

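View pics/f1w.png

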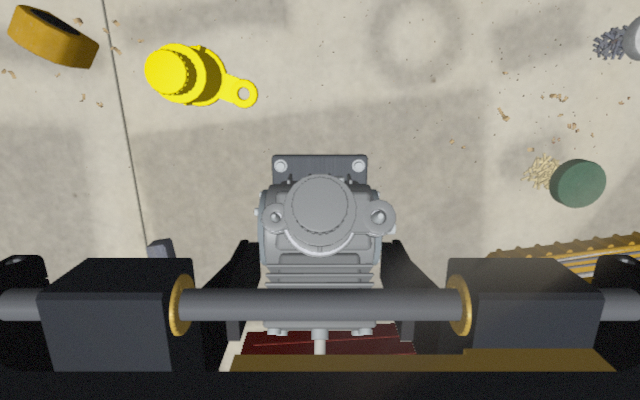

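Run:
```python
from cov import *
Y=lambda x,y:(255+x/10-.45,165+y/10-.45)
s=load('f1s');w=load('f1w');o=np.array([.5938,.005,.1216]);Rm=rot(np.radians(-1.1))
for c in(s,w):
  for m in [(0,0,98),(0,0,68),(0,56,8),(0,-42,8),(0,56,22),(0,-42,22)]:
    print(m,[proj(c,o+Rm@(np.array(m)+[0,0,d*(m[2]!=22)])/1000).round(1).tolist() for d in(0,3)])
print('obs side bosstop',Y(388,107),'rim',Y(345,190))
i=cv2.imread('pics/f1w.png')[150:270,240:420]; cv2.imwrite('pics/f1wz.png',cv2.resize(i,None,fx=4.4,fy=4.4,interpolation=2))
```

```text
(0, 0, 98) [[292.6, 174.3], [293.0, 173.5]]
(0, 0, 68) [[288.5, 182.4], [288.9, 181.6]]
(0, 56, 8) [[276.0, 207.8], [276.3, 207.0]]
(0, -42, 8) [[283.9, 191.3], [284.3, 190.6]]
(0, 56, 22) [[277.8, 204.1], [277.8, 204.1]]
(0, -42, 22) [[285.7, 187.8], [285.7, 187.8]]
(0, 0, 98) [[319.0, 204.9], [319.0, 204.4]]
(0, 0, 68) [[319.1, 209.8], [319.1, 209.4]]
(0, 56, 8) [[378.0, 216.8], [378.5, 216.5]]
(0, -42, 8) [[275.3, 217.1], [274.9, 216.8]]
(0, 56, 22) [[380.4, 215.4], [380.4, 215.4]]
(0, -42, 22) [[273.4, 215.6], [273.4, 215.6]]
obs side bosstop (293.35, 175.25) rim (289.05, 183.55)
```

View pics/f1wz.png

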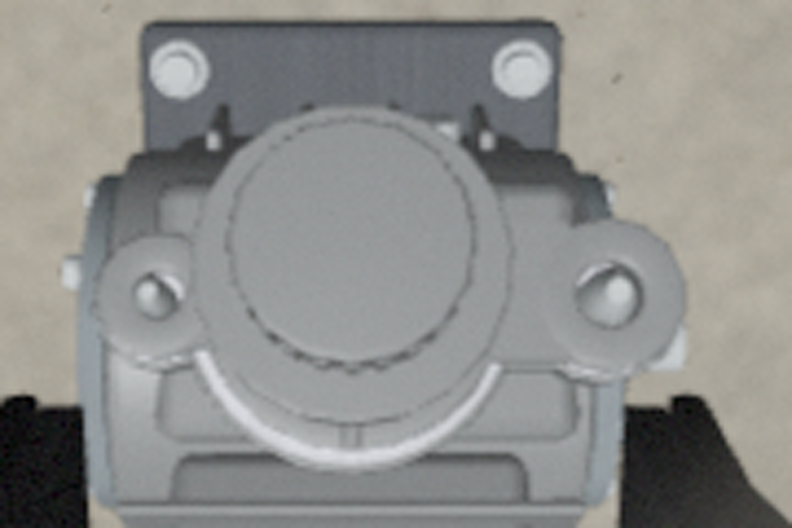

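Run:
```python
from cov import *
s=load('f1s');w=load('f1w');b=load('b1w');o=np.array([.5938,.005,.1216]);Rm=rot(np.radians(-1.1))
P=lambda c,m:proj(c,o+Rm@np.array(m)/1000).round(1)
print('b1 mount +x',P(b,(34,0,0)),'obs',(240+325/4-.4,140+462/4-.4))
for n,m in [('mount+x',(34,0,0)),('flange top +x',(34,0,8)),('bell top+x',(29,0,68)),('bell -x',(-29,0,68)),('boss+x',(20,0,98)),('boss-x',(-20,0,98)),('earL -x side',(14,-42,8)),('earR',(17,56,8)),('earRm',(17,56,0))]: print(n,P(w,m))
Y=lambda x,y:np.round((240+x/4.4-.4,150+y/4.4-.4),1)
print('obs mount+x',Y(350,470),'flange',Y(350,449),'bell+x',Y(352,425),'bell-x',Y(352,105),'boss-x',Y(352,119),'boss+x',Y(352,365),'earR bottom',Y(610,372),Y(610,380))
i=cv2.imread('pics/f1w.png')[215:265,280:380]; cv2.imwrite('pics/f1wzz.png',cv2.resize(i,None,fx=8,fy=8,interpolation=2))
```

```text
b1 mount +x [320.5 251.4] obs (320.85, 255.1)
mount+x [319.4 252.9]
flange top +x [319.4 253. ]
bell top+x [319.2 247. ]
bell -x [319.  173.7]
boss+x [319.1 233.5]
boss-x [318.9 177. ]
earL -x side [275.1 231.8]
earR [378.4 234.7]
earRm [377.1 235. ]
obs mount+x [319.1 256.4] flange [319.1 251.6] bell+x [319.6 246.2] bell-x [319.6 173.5] boss-x [319.6 176.6] boss+x [319.6 232.6] earR bottom [378.2 234.1] [378.2 236. ]
```

View pics/f1wzz.png

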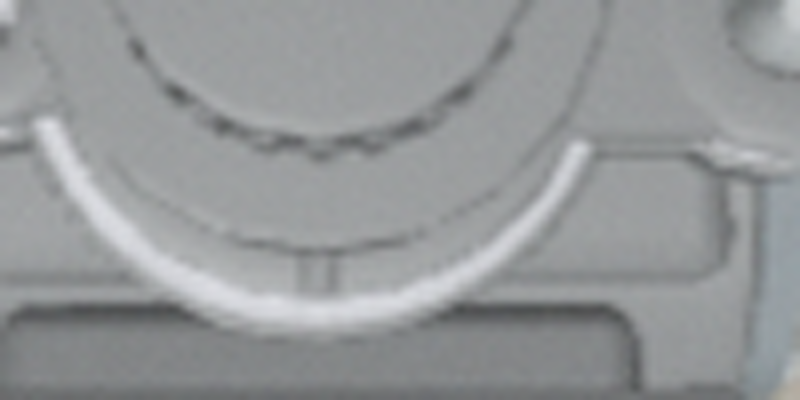

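Run:
```python
from h import *
c=grab('side','g1'); a=load('s4')
for n,p in [('nails',(.429,.331,.076)),('screws',(.573,.276,.091)),('tape',(.414,-.28,.06))]:
    u,v=proj(c,p).astype(int); A=c['color'][v-18:v+18,u-18:u+18].astype(int);B=a['color'][v-18:v+18,u-18:u+18].astype(int); print(n,abs(A-B).mean())
st=r.read_state();print(st['time'],st['ft_force'],st['width'])
print(ticket.close_job())
```

```text
nails 1.3361625514403292
screws 1.2944958847736625
tape 25.965792181069958
26.525 [ 0.98746711 -0.26332321 -0.70045418] 0.060748120998910936
the job is handed in; nothing more can be done
None
```

Run:
```python
from h import *
c=load('g1');a=load('side0')
def m(i):
    h=cv2.cvtColor(i['color'],cv2.COLOR_RGB2HSV)[175:205,335:365]; k=(h[...,0]>12)&(h[...,0]<25)&(h[...,1]>150); y,x=np.nonzero(k); return k.sum(),x.mean()+335,y.mean()+175
print(m(a),m(c))
```

```text
(np.int64(92), np.float64(346.2717391304348), np.float64(185.44565217391303)) (np.int64(90), np.float64(346.1111111111111), np.float64(185.77777777777777))
```

I seated the filter element on the spigot, lowered the cover over it onto both pins until it was down on the mount, and handed the job in at about 26.5 s. I can't see the verdict.

- **Tilting:** the tool only points straight down. I gripped each part across the mount's y axis and let it pivot between the pads to 25°: the element against the spigot, and the cover against the element. Each was then guided down along the mount's axis.
- **Forces:** the wrist force stayed under about 18 N at every reading. The cover first bound on the up-slope side at about 16 N. Moving the gripper 3 mm towards the robot freed it.
- **Element:** after release, its top sat about 1.5 mm down-slope of the spigot's axis, which is within the spigot's clearance. I could not see it again once the cover was on.
- **Cover:** after release, the wrist picture puts it about 0.6 mm down-slope with its tilt matching the mount's. The ear holes and pin tips line up with a closed gap. The side picture agrees, after allowing for a bias of about 1 pixel, but it can only judge the gap to about 2 mm.
- **Check that first disagreed:** a white strip about 3 mm wide showed along the flange. The bare mount ring measured about 3 mm larger in radius than the 34 mm I had assumed, so I took the strip as the wider face, not a gap.
- **Bystanders:** the jars and the tape measure are unmoved. A first picture comparison flagged the tape measure, because the cover beside it was gone. A colour check showed it had shifted less than half a pixel.

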